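# Thread the spindle through the polishing stand

### The job

Draw the steel spindle out of the grille-topped brass bin by its bare end, lay it in the two V rests of the wooden cradle and let go of it. Then take it by its knob and thread it, pointed nose first, through the thick brass bearing and on through the thin one, until the knob is fully home against the thick bearing, and let go. Leave the micrometer, the scribe and the shellac stick where they lie.

Things in the scene. Friction and masses are not known exactly. Their poses are not given: they have to be found in the camera images.
- spindle: Steel spindle, 0.12 kg. Round shaft 12 mm thick, 160 mm long, its last 15 mm tapering to a 5 mm nose; at the other end a round knob 28 mm thick, 30 mm long. Origin on the axis at the flat shoulder where shaft and knob meet; +x runs to the nose (nose x = +160 mm, knob x = 0 to -30 mm). Mass centre about x = +45 mm. Starts level in the bin, axis 55 mm up, last 75 mm of shaft out of the mouth.
- nose (a point): Tip of the spindle's pointed nose, on its axis; same axes as the spindle.
- bin: Fixed brass bin, 130 mm (x) by 84 mm (y), 115 mm high, 5 mm walls at sides and back. Origin: centre of underside, z up; +x points out of its open mouth (x = +65 mm). A fixed grille of bars covers x = -65 to +45 mm, underside 110 mm up, so the knob is out of reach. The spindle lies along +x, shoulder near x = -20 mm, in two V rests (see bin_mouth).
- bin_mouth (a point): Point on the spindle's axis line at the bin's mouth, 55 mm up; axes of the bin. V rests (90 degrees, 10 mm thick, 32 mm wide, tops 62 mm up) stand 5 and 65 mm inside it, open above. To let the knob pass over the rests and under the grille, raise the spindle level by 12 to 35 mm (22 is best), then draw it out along +x by 120 mm or more.
- cradle: Fixed wooden cradle: base 90 mm (x) by 60 mm (y), 16 mm high, two upright 90 degree V rests 10 mm thick at x = -30 and +30 mm, tops 72 mm up, 32 mm wide. Origin: centre of underside, z up. The shaft lies in both along x, axis 65 mm up, pointing either way; best with the shoulder 55 mm before the cradle's middle and the nose 105 mm beyond it, knob clear of the rests.
- stand: Fixed polishing stand: wooden base 120 mm (x) by 90 mm (y), 20 mm high, with two upright brass bearings 46 mm wide, tops 95 mm up. Origin: centre of underside, z up; +x is the threading direction: thick bearing x = -60 to -36 mm, thin bearing x = +30 to +44 mm. Both have a 15 mm round through hole on one line along x, 70 mm up, 2 mm chamfer on the entry side.
- bore_thick (a point): Centre of the hole at the outer (entry) face of the thick bearing, 70 mm up; axes of the stand (+x into the hole). The spindle is home when its shoulder lies against this face.
- bore_thin (a point): Centre of the hole at the entry face of the thin bearing (towards the thick one), 90 mm beyond bore_thick; axes of the stand.
- micrometer: Bystander: steel micrometer lying flat, about 140 mm long, 18 mm high. Origin: on the counter near the middle of its C-frame.
- scribe: Bystander: steel scribe lying flat, 120 mm long, 12 mm high. Origin: underside of its middle.
- shellac: Bystander: amber shellac stick, 120 by 16 by 11 mm. Origin: centre of its underside.
Not all that is in view belongs to the job. What is shaped like the stand but blue is not meant.

How it is judged:
By the outcome, as a careful person would: the job done as asked, in the order asked, and still so for the second after the job is handed in, with the robot touching nothing.
It also fails if it takes over 59 s, if anything falls off the work surface, if the arm or the gripper's body presses on something with over 40 N, if the wrist force passes 120 N, or if a joint passes its speed limit or range.

### The arm

A 7-joint arm with a two-finger parallel gripper is mounted at the origin on the work surface. World frame = base frame: x ahead of the robot, y to its left, z up, the work surface at z = 0. Lengths are in m, angles in rad, forces in N, time in s.
With the tool pointing down it reaches from about 0.4 to 0.875 m from the base axis. Payload 6.5 kg.
Tool frame: the origin (TCP) lies midway between the tips of the shut fingers; the grasp point (between the pads) lies 19 mm behind it; z points along the fingers, y is the direction in which the jaws open and shut (so a half turn about z gives the same grasp; the last joint's range is limited). The gripper opens to 85 mm and grips with 20 to 120 N. Pads are 22 mm wide; open, the fingers measure 114 mm over their backs; the gripper's body (76 mm by 85 mm) begins 54 mm behind the grasp point. The pads swing forward as they close: fully open they stand 13 mm farther back than shut.
Start: joints at [-0.066, 0.536, -0.004, 1.538, 0.003, 1.067, -0.071], TCP at [0.65, 0, 0.231] pointing down, gripper open.
Joint ranges: [-2.7, 2.7], [-0.37, 2.16], [-1.27, 1.26], [0.24, 2.4], [-1.31, 4.45], [0.19, 1.91], [-2.76, 2.76]. Speed limits (rad/s): [2.39, 2.39, 3.14, 3.14, 3.14, 3.14, 3.14].

### API

Orientations are given as a unit quaternion [w, x, y, z].
In Python, from rig import sense, capture, sign_off gives the robot as it stands. The module is installed in compiled form; this text tells all that it offers.
- The arm moves only by the shell command python3 -m inch 'ROWS' [OPENING] [FORCE]. ROWS is text: rows parted by semicolons, each of 6 numbers parted by spaces: the shift along the world's x, y, z each as a share of 750 mm, from -1 to 1, then the turn, a rotation vector about the world's x, y, z each as a share of 45 degrees, from -1 to 1. In form: x y z wx wy wz; .... A call has 1 to 5 rows; each row is the pose to reach, as a shift and turn from the pose commanded when the call began; what a row does not reach only later rows make up. A row lasts 1/8 s, in which the tool goes at most 62.5 mm and 10.7 degrees, less where a joint would pass 70% of its speed; a pose out of reach is approached as far as the arm can. A call with a number of a shift or a turn outside -1 to 1 is refused whole. A call with a gripper value outside its range is refused whole. OPENING is the closure, from -1 (fully open) to 1 (shut), set as the call begins (- or left out, the last holds). The fingers move at their own pace and stop on an object; FORCE is the grip in N (left out, the last holds). Time passes only in rows, so rows that repeat a pose let the fingers close. It gives the time, the measured TCP pose, the force and the opening at its end, in the units of the state.
- sense(): the state, without advancing time (a new reading comes with each control period).
- capture(name): name is "scene" or "side" or "wrist"; returns a dict with "img" (384x512x3 uint8, red, green, blue), "mtx" (3x3 intrinsics, pixels), "rvec" (rotation vector, rad) and "tvec" (3), from world to camera coordinates, as OpenCV has them. Camera axes: x right, y down, z forward; pixel columns grow to the right and rows downward; lengths in m; the calibration is good to about 2 mm. A picture is of the moment at which its call begins. There is no depth.
- sign_off(): hands the job in, once; it reports no verdict.
The state is a dict: "time": time; "qpos": joint angles; "joint_velocities": joint speeds; "joint_efforts": joint torques, N m; "position": TCP position; "eef_rot": TCP orientation; "wrist_force": force on the tool from outside, world axes, zero at the start; "ft_torque": the same for the moment, N m; "width": finger opening in m.
Only numpy, scipy, OpenCV 4.12 (cv2) and the standard library are available. Lean on these libraries where they do the work, as an engineer would, in place of code of your own. Each camera call takes 0.05 s, during which the arm holds its last target.

## Working session

There is one attempt and no reset: what is moved stays moved. The work goes in short steps, Python scripts to look and compute and a shell command to move; the robot and the scene stay as the last step left them, time stands still between calls to the robot, and variables do not carry over. Pictures are saved under pics/ and viewed, and the job is handed in when it is done.

```bash
mkdir -p pics; ls; cat > h.py <<'E'
import numpy as np, cv2
from rig import sense, capture
def snap(n,f):
    c=capture(n); cv2.imwrite('pics/'+f+'.png',c['img'][:,:,::-1]); np.savez('pics/'+f+'.npz',**c); return c
def load(f): return dict(np.load('pics/'+f+'.npz'))
def ray(c,u,v):
    R=cv2.Rodrigues(c['rvec'])[0]; o=-R.T@c['tvec'].ravel()
    p=cv2.undistortPoints(np.array([[[u,v]]],float),c['mtx'],None).ravel()
    d=R.T@np.array([p[0],p[1],1]); return o,d/np.linalg.norm(d)
def onz(c,u,v,z):
    o,d=ray(c,u,v); return o+d*(z-o[2])/d[2]
def proj(c,P):
    return cv2.projectPoints(np.array(P,float).reshape(-1,3),c['rvec'],c['tvec'],c['mtx'],None)[0].reshape(-1,2)
def tri(c1,p1,c2,p2):
    o1,d1=ray(c1,*p1);o2,d2=ray(c2,*p2)
    A=np.stack([d1,-d2],1); t=np.linalg.lstsq(A,o2-o1,rcond=None)[0]
    a=o1+d1*t[0];b=o2+d2*t[1]; return (a+b)/2,np.linalg.norm(a-b)
E
python3 - <<'E'
from h import *
print(sense())
for n in ['scene','side','wrist']:
    c=snap(n,n+'0'); R=cv2.Rodrigues(c['rvec'])[0]; print(n,-R.T@c['tvec'].ravel(),R[2],c['mtx'][0])
E
```

```text
pics
{'time': 0.0, 'qpos': array([-0.06619568,  0.53717648, -0.00446325,  1.53889841,  0.00261805,
        1.06728552, -0.07118069]), 'joint_velocities': array([-1.82228002e-03, -1.17670827e-03, -4.79542379e-04,  4.62701222e-04,
        1.17776802e-04,  1.16255214e-05, -8.12380333e-04]), 'joint_efforts': array([-4.51575825e-04, -5.83398092e+01,  1.04865700e+00, -2.59097242e+01,
        1.23920938e-02,  9.44124302e-03, -7.87308863e-06]), 'position': array([ 6.49356008e-01, -1.21457650e-05,  2.30396316e-01]), 'eef_rot': array([-5.74371734e-04,  7.07065181e-01,  7.07147830e-01, -6.67996888e-04]), 'wrist_force': array([ 0.35149701, -0.60251582,  0.82000045]), 'ft_torque': array([-0.07506753, -0.00126485,  0.06301679]), 'width': 0.0855086234636263}
scene [0.95794802 0.56660776 0.98366403] [-0.33930447 -0.50120959 -0.79602853] [468.84165108   0.         257.57098299]
side [ 0.45672794 -0.82838346  0.6537319 ] [ 0.08878245  0.82456132 -0.5587632 ] [415.41603644   0.         253.21335304]
wrist [0.650238   0.06976452 0.372468  ] [-6.43707171e-04 -2.78159502e-01 -9.60534683e-01] [266.61409949   0.         254.05327426]
```

View pics/scene0.png

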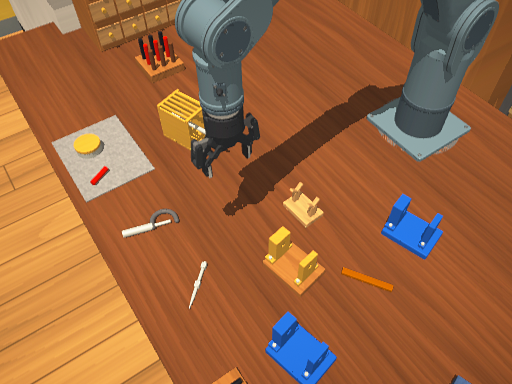

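View pics/side0.png

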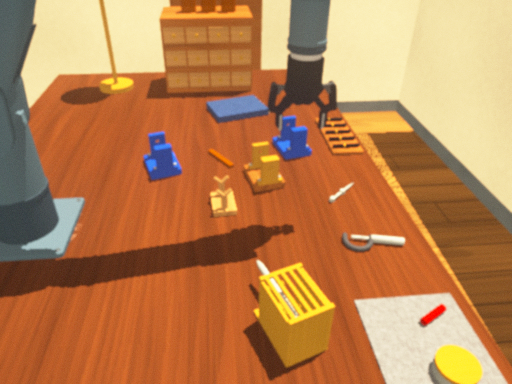

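View pics/wrist0.png

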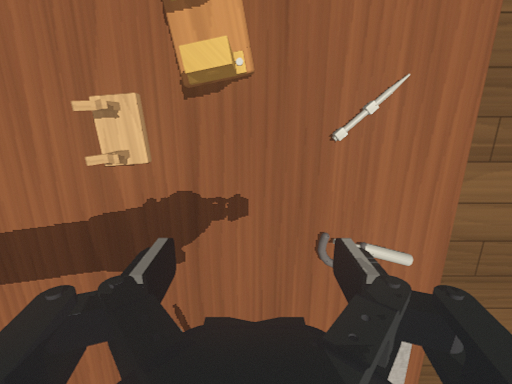

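The brass stand is at scene (293,262), side (264,170). The bin is at scene (180,118), side (295,315), and the cradle at scene (303,205), side (223,203). The look-alikes at scene (411,226) and (300,350) are blue, so they are not the stand. Next I'll enlarge crops.

```bash
python3 - <<'E'
from h import *
def crop(f,x0,y0,w,h,s,o):
    c=load(f)['img'][y0:y0+h,x0:x0+w,::-1]; c=cv2.resize(c,None,fx=s,fy=s,interpolation=cv2.INTER_CUBIC)
    for i in range(0,w,10): cv2.putText(c,str(x0+i),(i*s,8),0,.3,(0,255,0)); cv2.line(c,(i*s,8),(i*s,14),(0,255,0))
    for i in range(0,h,10): cv2.putText(c,str(y0+i),(0,i*s+3),0,.3,(0,255,0)); cv2.line(c,(20,i*s),(26,i*s),(0,255,0))
    cv2.imwrite('pics/'+o+'.png',c)
crop('scene0',255,175,80,125,4,'k1')
crop('scene0',150,80,100,80,6,'k2')
crop('side0',200,135,100,85,7,'k3')
crop('side0',240,250,100,120,5,'k4')
E
```

```text
(no output)
```

View pics/k1.png

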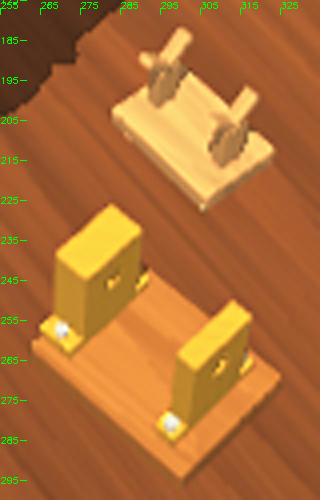

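View pics/k2.png

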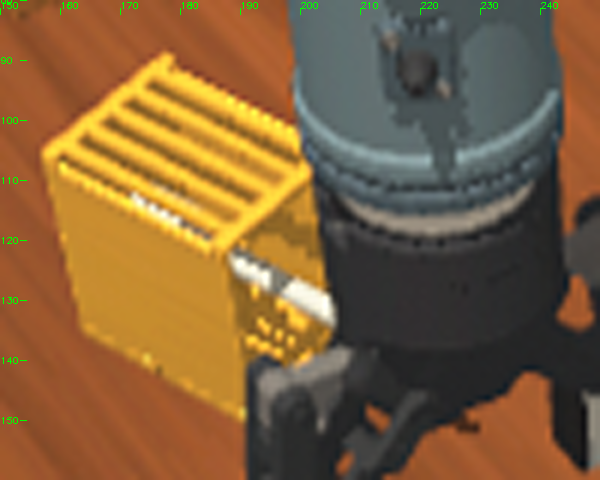

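View pics/k3.png

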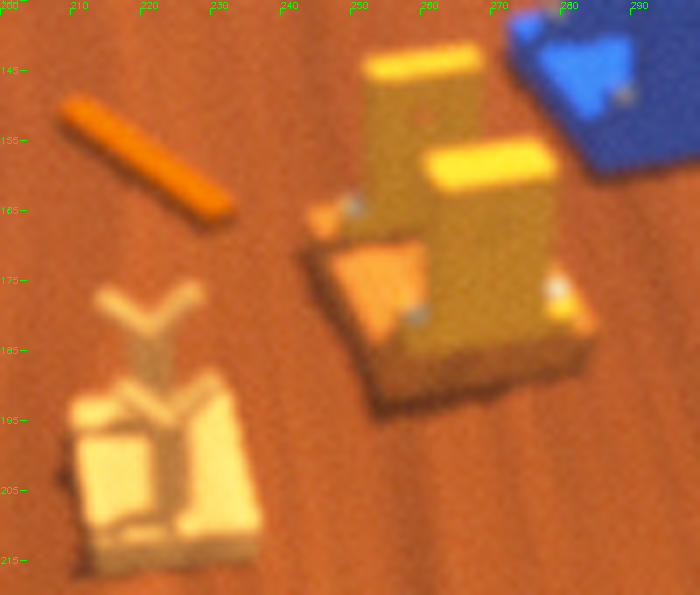

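View pics/k4.png

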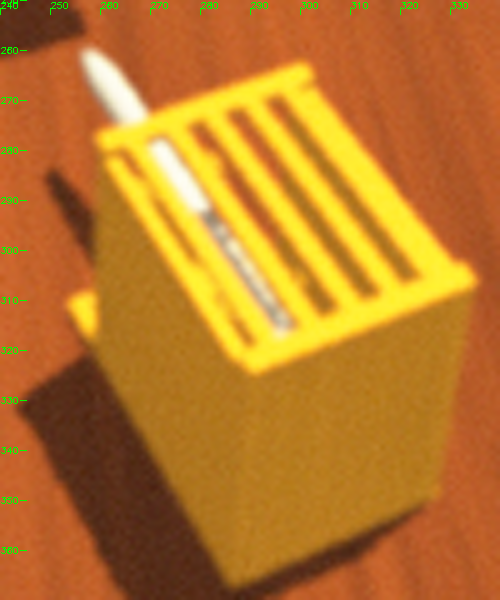

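```bash
python3 - <<'E'
from h import *
s=load('scene0');d=load('side0')
pr=lambda n,p:print(n,np.round(p,4))
# stand base top corners scene z=.02: left, bottom, right
for n,u,v in [('stL',263,260),('stB',300,289),('stR',325,269)]: pr(n,onz(s,u,v,.02))
# bearing tops z=.095 scene
for n,u,v in [('thkL',269,238.5),('thkTop',282.5,226),('thkR',290.5,231.5),('thkB',277.5,244),('thnL',299.5,262.5),('thnT',312.5,250),('thnR',317.5,253.5),('thnB',304.5,266.5)]: pr(n,onz(s,u,v,.095))
for n,u,v in [('cL',283,203),('cB',305.5,224),('cR',323,212)]: pr(n,onz(s,u,v,.016))
for n,u,v in [('a',252,144.5),('b',268,141.5),('c',260,156),('d',277,154.5),('e',279.5,160),('f',263,161.5)]: pr('side brg '+n,onz(d,u,v,.095))
for n,u,v in [('rest far V',221,181),('rest near V',222.5,194)]: pr(n,onz(d,u,v,.0565))
for n,u,v in [('g1',259,278),('g2',301,264),('g3',335,306),('g4',290,324)]: pr('bin '+n,onz(d,u,v,.115))
for n,u,v in [('g1',176,90),('g2',157,106),('g3',186,121),('g4',202,108)]: pr('bin scene '+n,onz(s,u,v,.115))
for n,u,v in [('nose',257,261),('knob end',296,317),('shoulder',281,292),('mid',270,278)]: pr('sp '+n,onz(d,u,v,.055))
E
```

```text
stL [0.6437 0.1224 0.02  ]
stB [0.618  0.2303 0.02  ]
stR [0.5398 0.2232 0.02  ]
thkL [0.626  0.1199 0.095 ]
thkTop [0.5815 0.1102 0.095 ]
thkR [0.5756 0.1324 0.095 ]
thkB [0.6189 0.1423 0.095 ]
thnL [0.6073 0.2066 0.095 ]
thnT [0.565  0.1983 0.095 ]
thnR [0.5616 0.2114 0.095 ]
thnB [0.6045 0.2204 0.095 ]
cL [0.5051 0.0136 0.016 ]
cB [0.4978 0.0974 0.016 ]
cR [0.439  0.0939 0.016 ]
side brg a [0.5634 0.2067 0.095 ]
side brg b [0.6109 0.2209 0.095 ]
side brg c [0.5785 0.14   0.095 ]
side brg d [0.6255 0.1442 0.095 ]
side brg e [0.6277 0.1144 0.095 ]
side brg f [0.5831 0.1103 0.095 ]
rest far V [0.4701 0.0848 0.0565]
rest near V [0.4716 0.0251 0.0565]
bin g1 [ 0.5235 -0.3198  0.115 ]
bin g2 [ 0.6034 -0.2927  0.115 ]
bin g3 [ 0.6399 -0.3923  0.115 ]
bin g4 [ 0.5607 -0.4202  0.115 ]
bin scene g1 [ 0.5639 -0.4195  0.115 ]
bin scene g2 [ 0.6383 -0.3908  0.115 ]
bin scene g3 [ 0.6021 -0.2941  0.115 ]
bin scene g4 [ 0.5416 -0.3134  0.115 ]
sp nose [ 0.5321 -0.2165  0.055 ]
sp knob end [ 0.5854 -0.3612  0.055 ]
sp shoulder [ 0.568  -0.3021  0.055 ]
sp mid [ 0.5522 -0.2652  0.055 ]
```

The stand's thick bearing is the one towards −y. The spindle, cradle and stand all run roughly along +y, at yaws of about 110°, 95° and 102°. I'll go above the spindle's bare end to take a close look.

```bash
python3 -m inch '-0.146 -0.267 0.027 0 0 0.444; -0.146 -0.267 0.027 0 0 0.444; -0.146 -0.267 0.027 0 0 0.444; -0.146 -0.267 0.027 0 0 0.444; -0.146 -0.267 0.027 0 0 0.444'; python3 - <<'E'
from h import *
snap('wrist','w1');snap('scene','s1')
print(sense()['position'],sense()['eef_rot'],sense()['wrist_force'],sense()['ft_torque'])
E
```

```text
time: 0.78
position: [0.5383, -0.2048, 0.2517]
eef_rot: [0.0, 0.577, 0.817, -0.001]
wrist_force: [0.6, 0.2, -0.3]
width: 0.0853
[ 0.54048114 -0.19999428  0.25145653] [-1.34603102e-04  5.73925206e-01  8.18907673e-01  2.50898467e-04] [ 0.59306361 -0.09863942 -0.44423326] [-0.00228098 -0.04997044  0.01471242]
```

View pics/w1.png

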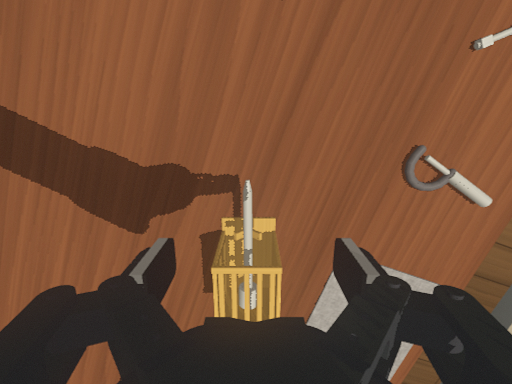

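View pics/s1.png

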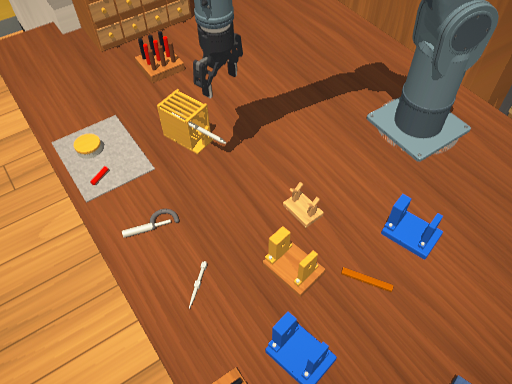

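In the wrist view the shaft runs from the nose at (249,182) down to the grille at about (248,265). In the scene view the nose is at (225,142).

```bash
python3 - <<'E'
from h import *
def crop(f,x0,y0,w,h,s,o):
    c=load(f)['img'][y0:y0+h,x0:x0+w,::-1]; c=cv2.resize(c,None,fx=s,fy=s,interpolation=cv2.INTER_CUBIC)
    for i in range(0,w,10): cv2.putText(c,str(x0+i),(i*s,8),0,.3,(0,255,0)); cv2.line(c,(i*s,8),(i*s,14),(0,255,0))
    for i in range(0,h,10): cv2.putText(c,str(y0+i),(0,i*s+3),0,.3,(0,255,0)); cv2.line(c,(20,i*s),(26,i*s),(0,255,0))
    return c
cv2.imwrite('pics/k5.png',np.hstack([cv2.resize(crop('w1',205,170,80,110,5,''),(400,550)),cv2.resize(crop('s1',180,105,60,60,6,''),(390,550))]))
w,s,d=load('w1'),load('s1'),load('side0')
for a,p,b,q in [(w,(249,181),s,(226,143)),(w,(249,181),d,(256.5,260.5)),(s,(226,143),d,(256.5,260.5))]: print(tri(a,p,b,q))
# shaft mask in wrist: grey bright low sat
hsv=cv2.cvtColor(w['img'],cv2.COLOR_RGB2HSV)
m=(hsv[...,1]<70)&(hsv[...,2]>110)
for v in range(180,262,6):
    u=np.where(m[v,235:262])[0]+235
    if len(u): print(v,u.min(),u.max(), np.round(onz(w,u.mean(),v,.058),4))
E
```

```text
(array([ 0.53378676, -0.21444403,  0.05922423]), np.float64(0.005034677045570734))
(array([ 0.53345299, -0.21659119,  0.0566555 ]), np.float64(0.0047945461036343826))
(array([ 0.53084878, -0.2154733 ,  0.05567393]), np.float64(0.000692823325798309))
180 246 249 [ 0.5335 -0.2158  0.058 ]
186 245 250 [ 0.5361 -0.2234  0.058 ]
192 243 251 [ 0.5382 -0.2313  0.058 ]
198 243 251 [ 0.5409 -0.239   0.058 ]
204 243 251 [ 0.5436 -0.2469  0.058 ]
210 243 251 [ 0.5464 -0.2548  0.058 ]
216 243 251 [ 0.5492 -0.2629  0.058 ]
222 243 251 [ 0.5521 -0.2711  0.058 ]
228 244 251 [ 0.5556 -0.2791  0.058 ]
234 244 251 [ 0.5585 -0.2875  0.058 ]
240 244 251 [ 0.5615 -0.296   0.058 ]
246 244 251 [ 0.5645 -0.3047  0.058 ]
252 244 251 [ 0.5676 -0.3134  0.058 ]
258 244 251 [ 0.5707 -0.3223  0.058 ]
```

View pics/k5.png

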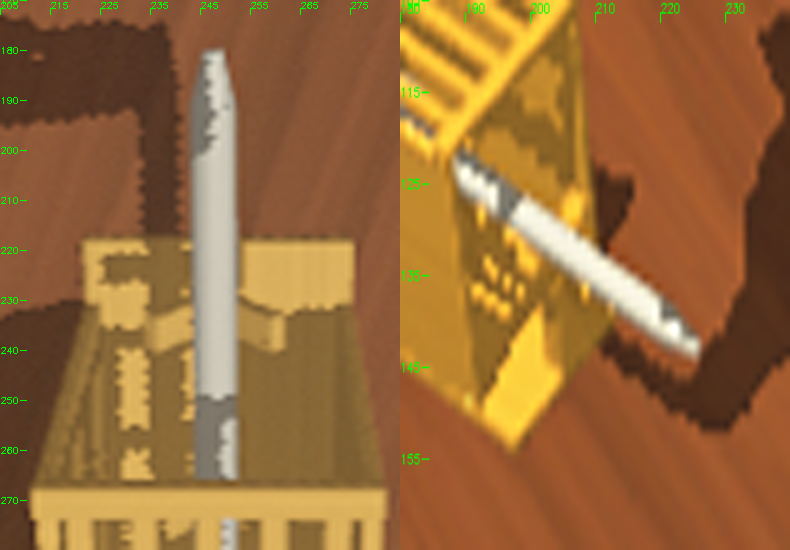

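```bash
python3 - <<'E'
from h import *
print(sense()['position'])
w=snap('wrist','w2');s,d=load('s1'),load('side0')
hsv=cv2.cvtColor(w['img'],cv2.COLOR_RGB2HSV)
m=(hsv[...,1]<70)&(hsv[...,2]>110)
P=[]
for v in range(170,270,4):
    u=np.where(m[v,235:270])[0]+235
    if len(u): P.append(onz(w,u.mean()+.0,v,.057)); print(v,u.min(),u.max(), np.round(P[-1],4))
v0=np.where(m[:,235:270].any(1)&(np.arange(384)>140))[0].min();u0=np.where(m[v0+1,235:270])[0].mean()+235
print(u0,v0)
for a,p,b,q in [(w,(u0,v0),s,(226,143)),(w,(u0,v0),d,(256.5,260.5))]: print(tri(a,p,b,q))
P=np.array([p for p in P if -.30<p[1]<-.235]);k=np.polyfit(P[:,1],P[:,0],1);print(k,np.degrees(np.arctan(k[0])))
E
```

```text
[ 0.54048114 -0.19999428  0.25145653]
186 242 246 [ 0.5343 -0.2198  0.057 ]
190 241 247 [ 0.5361 -0.2249  0.057 ]
194 240 248 [ 0.5379 -0.23    0.057 ]
198 240 248 [ 0.5398 -0.2352  0.057 ]
202 240 248 [ 0.5416 -0.2404  0.057 ]
206 240 248 [ 0.5435 -0.2457  0.057 ]
210 240 248 [ 0.5453 -0.251   0.057 ]
214 240 248 [ 0.5472 -0.2564  0.057 ]
218 240 248 [ 0.5491 -0.2618  0.057 ]
222 241 248 [ 0.5517 -0.267   0.057 ]
226 240 248 [ 0.553  -0.2728  0.057 ]
230 240 248 [ 0.555  -0.2783  0.057 ]
234 241 248 [ 0.5576 -0.2837  0.057 ]
238 241 248 [ 0.5596 -0.2894  0.057 ]
242 241 248 [ 0.5616 -0.2951  0.057 ]
246 241 248 [ 0.5636 -0.3008  0.057 ]
250 241 248 [ 0.5657 -0.3066  0.057 ]
254 241 247 [ 0.5671 -0.3128  0.057 ]
258 241 248 [ 0.5698 -0.3184  0.057 ]
262 241 248 [ 0.572  -0.3244  0.057 ]
266 241 248 [ 0.5741 -0.3305  0.057 ]
244.5 183
(array([ 0.5324851 , -0.21461267,  0.05796979]), np.float64(0.002822359131784725))
(array([ 0.53239223, -0.21595773,  0.05599022]), np.float64(0.002521397368656239))
[-0.36567506  0.45359715] -20.086205713088283
```

The bare end stands at a height of about 0.056 (three pairings gave 0.0557 to 0.058, the text says 0.055). The spindle's yaw is 110.1°. I'll grasp it 34 mm behind the nose.

```bash
python3 -m inch '0.004 -0.063 -0.08 0 0 0; 0.004 -0.063 -0.16 0 0 0; 0.004 -0.063 -0.22 0 0 0; 0.004 -0.063 -0.286 0 0 0; 0.004 -0.063 -0.286 0 0 0' -1 100; python3 - <<'E'
from h import *
snap('wrist','w3');snap('side','d3');s=sense();print(s['position'],s['wrist_force'])
E
```

```text
time: 1.55
position: [0.5411, -0.2443, 0.0333]
eef_rot: [-0.004, 0.573, 0.82, -0.001]
wrist_force: [-0.1, -0.4, 0.2]
width: 0.0855
[ 0.54477139 -0.24659802  0.03803605] [-0.05755176 -0.68098786  0.96684232]
```

View pics/w3.png

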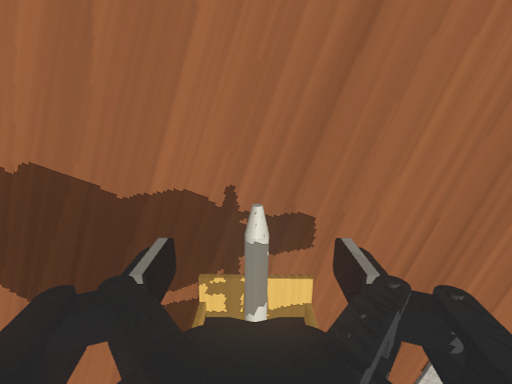

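View pics/d3.png

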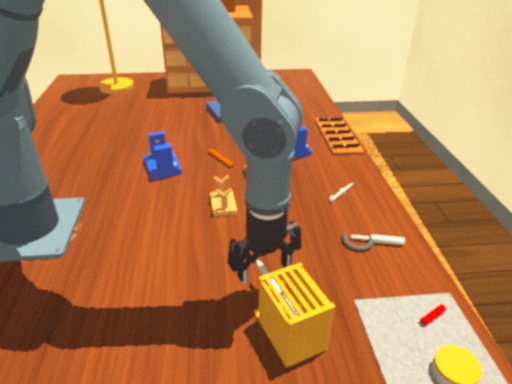

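The shaft at u≈257 is centred between the fingers (165 and 345), with the nose at (257,206). Closing now.

```bash
python3 -m inch '0 0 0 0 0 0; 0 0 0 0 0 0; 0 0 0 0 0 0; 0 0 0 0 0 0; 0 0 0 0 0 0' 1 100; python3 -m inch '0 0 0 0 0 0; 0 0 0 0 0 0' ; python3 - <<'E'
from h import *
snap('wrist','w4');snap('side','d4');s=sense();print(s['position'],s['wrist_force'],s['ft_torque'],s['width'])
E
```

```text
time: 2.28
position: [0.5435, -0.2476, 0.0374]
eef_rot: [0.0, 0.574, 0.819, -0.0]
wrist_force: [-1.3, 0.6, 3.2]
width: 0.0085
time: 2.52
position: [0.5435, -0.2476, 0.0372]
eef_rot: [0.0, 0.574, 0.819, -0.0]
wrist_force: [-1.2, 0.1, 3.3]
width: 0.0091
[ 0.54352393 -0.24762796  0.03715776] [-2.12424573  0.32961467  3.01098686] [-0.06619811  0.18956179 -0.08568954] 0.009092699594250433
```

View pics/w4.png

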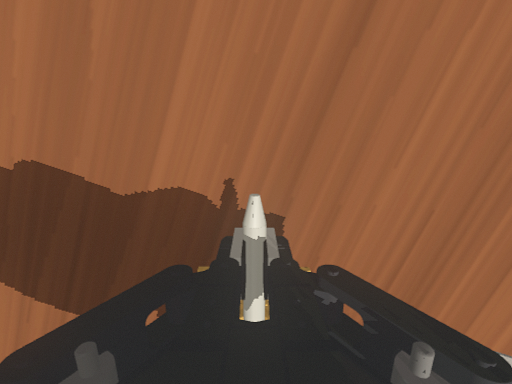

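Gripped at the front of the shaft, with the nose at (254,196) and the shaft centred at u≈255. Lifting level by 22 mm, then checking for sag.

```bash
python3 -m inch '0 0 0.01 0 0 0; 0 0 0.02 0 0 0; 0 0 0.03 0 0 0; 0 0 0.03 0 0 0' 1 110; python3 - <<'E'
from h import *
snap('wrist','w5');d=snap('side','d5');w=snap('scene','s5');s=sense();print(s['position'],s['wrist_force'],s['ft_torque'],s['width'])
a=cv2.resize(d['img'][240:370,230:345,::-1],None,fx=3.4,fy=4);b=cv2.resize(w['img'][70:170,140:260,::-1],None,fx=3.3,fy=5.2)
cv2.imwrite('pics/k6.png',np.hstack([a,b]))
E
```

```text
time: 3.12
position: [0.5441, -0.2477, 0.0604]
eef_rot: [0.001, 0.574, 0.819, 0.0]
wrist_force: [-0.3, -0.1, -2.1]
width: 0.009
[ 0.54331054 -0.24742731  0.05939307] [-0.17442195  0.66989801 -2.9136456 ] [0.07982094 0.08594568 0.0322307 ] 0.008448574134478712
```

View pics/k6.png

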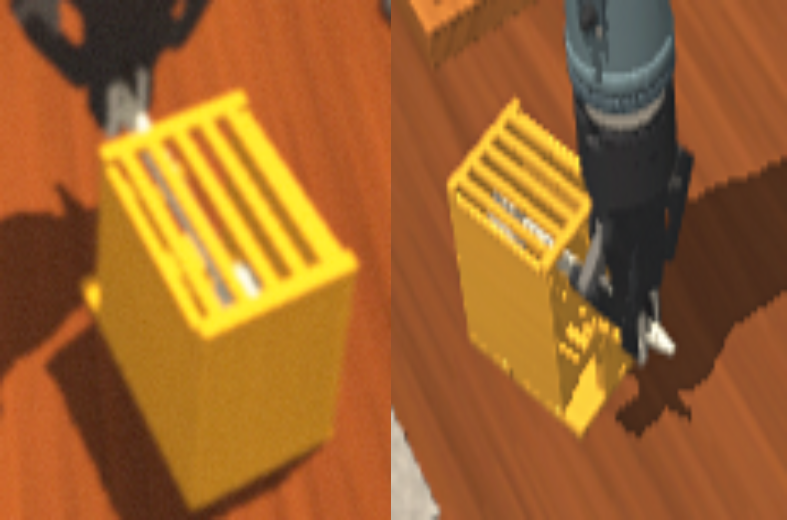

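View pics/w5.png

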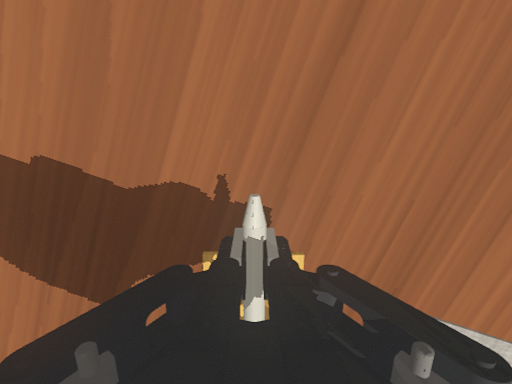

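The spindle sits in the hand as before, with no visible sag (nose still at (254,196)). Drawing out 150 mm along its axis, direction (−0.343, 0.939).

```bash
python3 -m inch '-0.007 0.019 0 0 0 0; -0.0206 0.0563 0 0 0 0; -0.0343 0.0939 0 0 0 0; -0.048 0.1315 0 0 0 0; -0.0618 0.169 0 0 0 0'; python3 -m inch '-0.0069 0.0188 0 0 0 0; -0.0069 0.0188 0 0 0 0'; python3 - <<'E'
from h import *
w=snap('wrist','w6');d=snap('side','d6');c=snap('scene','s6');s=sense();print(s['position'],s['wrist_force'],s['ft_torque'],s['width'])
a=cv2.resize(d['img'][210:330,200:320,::-1],None,fx=3.3,fy=3.3);b=cv2.resize(c['img'][80:200,150:270,::-1],None,fx=3.3,fy=3.3)
cv2.imwrite('pics/k7.png',np.hstack([a,b]))
E
```

```text
time: 3.9
position: [0.4961, -0.1187, 0.0594]
eef_rot: [-0.0, 0.573, 0.819, 0.0]
wrist_force: [-0.4, 1.2, -1.7]
width: 0.0085
time: 4.15
position: [0.4917, -0.1056, 0.0595]
eef_rot: [-0.0, 0.573, 0.82, 0.0]
wrist_force: [0.7, 0.8, -1.1]
width: 0.0087
[ 0.49248006 -0.1079396   0.05964443] [-0.4657971   0.44972119 -2.10870817] [ 0.07662861  0.01869155 -0.00026628] 0.008652506708487079
```

View pics/k7.png

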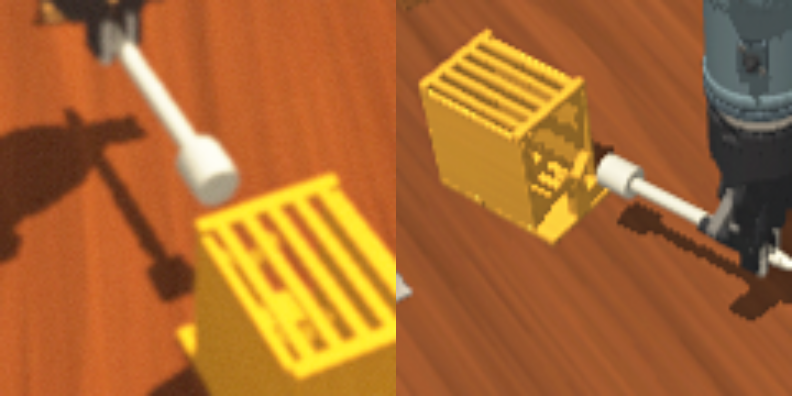

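View pics/w6.png

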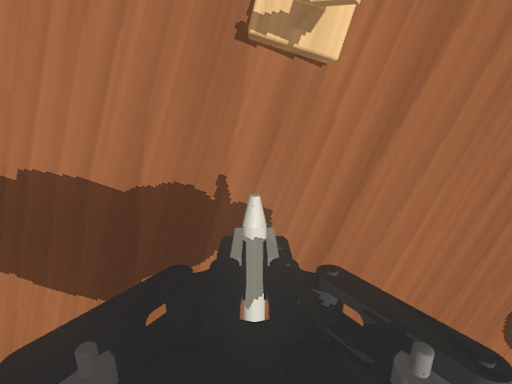

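The spindle is out and the knob is clear of the mouth. Next I'll check its tilt and measure the cradle more precisely.

```bash
python3 - <<'E'
from h import *
d,c,w=load('d6'),load('s6'),load('w6')
print('knob end',tri(d,(266.4,266),c,(213.9,130.9)))
def crop(f,x0,y0,W,h,s):
    c=load(f)['img'][y0:y0+h,x0:x0+W,::-1]; c=cv2.resize(c,None,fx=s,fy=s,interpolation=cv2.INTER_CUBIC)
    for i in range(0,W,10): cv2.putText(c,str(x0+i),(i*s,8),0,.3,(0,255,0)); cv2.line(c,(i*s,8),(i*s,14),(0,255,0))
    for i in range(0,h,10): cv2.putText(c,str(y0+i),(0,i*s+3),0,.3,(0,255,0)); cv2.line(c,(20,i*s),(26,i*s),(0,255,0))
    return c
cv2.imwrite('pics/k8.png',np.hstack([crop('side0',200,170,45,45,9),crop('scene0',278,178,50,50,8)[:405]]) if 0 else crop('side0',200,170,45,50,10))
cv2.imwrite('pics/k9.png',crop('scene0',275,175,55,55,10))
E
```

```text
knob end (array([ 0.54472778, -0.25420476,  0.0775868 ]), np.float64(0.0025205600361937635))
```

View pics/k8.png

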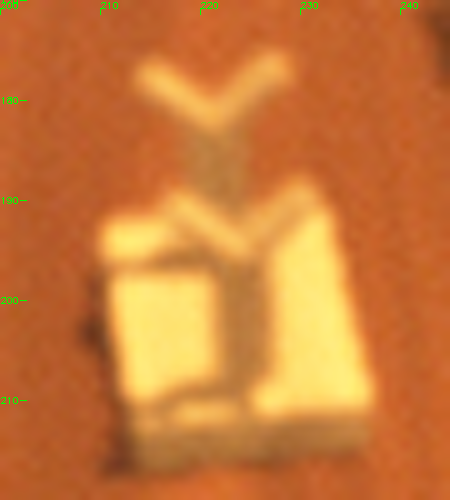

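View pics/k9.png

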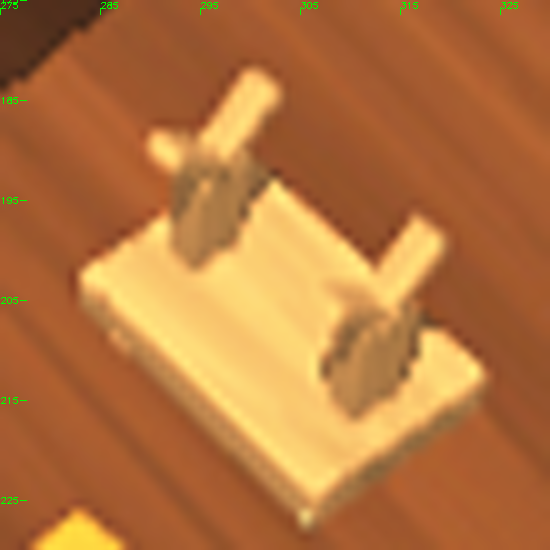

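The knob end measured (0.545,−0.254,0.078) against the expected (0.546,−0.2545,0.078), so the spindle is level in the grip. Rising to view the cradle with the wrist camera.

```bash
python3 -m inch '0 0.02 0.07 0 0 0; -0.019 0.102 0.15 0 0 -0.2; -0.019 0.102 0.2 0 0 -0.333; -0.019 0.102 0.2 0 0 -0.333; -0.019 0.102 0.2 0 0 -0.333'; python3 -m inch '0 0 0 0 0 0'; python3 - <<'E'
from h import *
w=snap('wrist','w7');s=sense();print(s['position'],s['wrist_force'],s['eef_rot'],s['time'])
E
```

```text
time: 4.92
position: [0.4776, -0.0313, 0.2091]
eef_rot: [0.0, 0.676, 0.737, -0.0]
wrist_force: [0.6, 0.5, -1.7]
width: 0.0085
time: 5.05
position: [0.4768, -0.0313, 0.2081]
eef_rot: [-0.001, 0.676, 0.737, -0.001]
wrist_force: [0.4, 0.0, -0.9]
width: 0.009
[ 0.47688441 -0.03113069  0.20814013] [ 0.08534663  0.15210301 -0.44077008] [-0.0008962   0.67609507  0.73681308 -0.00106855] 5.1
```

View pics/w7.png

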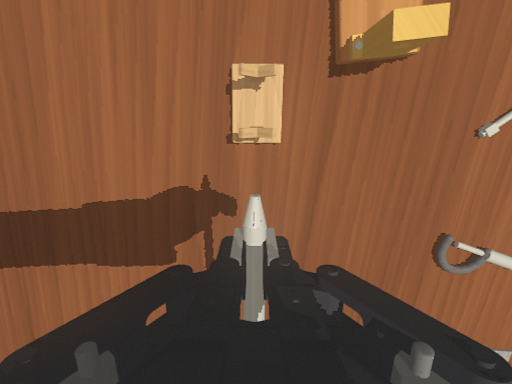

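```bash
python3 - <<'E'
from h import *
w=load('w7')
c=w['img'][50:155,215:300,::-1]; cv2.imwrite('pics/k10.png',cv2.resize(c,None,fx=5.5,fy=5.5,interpolation=cv2.INTER_CUBIC))
hsv=cv2.cvtColor(w['img'],cv2.COLOR_RGB2HSV)
m=((hsv[...,2]>150)&(hsv[...,0]>12)).astype(np.uint8)*255; m[:,:215]=0;m[:,300:]=0;m[:50]=0;m[155:]=0
cs=cv2.findContours(m,0,2)[0];k=max(cs,key=cv2.contourArea);r=cv2.minAreaRect(k);print(r)
for p in cv2.boxPoints(r): print(p,onz(w,*p,.016))
print('ctr',onz(w,*r[0],.016))
E
```

```text
((257.5, 102.0), (80.0, 51.0), 90.0)
[232.  62.] [0.44067615 0.09607043 0.016     ]
[283.  62.] [0.49862372 0.10109328 0.016     ]
[283. 142.] [0.50912786 0.01179885 0.016     ]
[232. 142.] [0.44641742 0.00632186 0.016     ]
ctr [0.47355748 0.0555899  0.016     ]
```

View pics/k10.png

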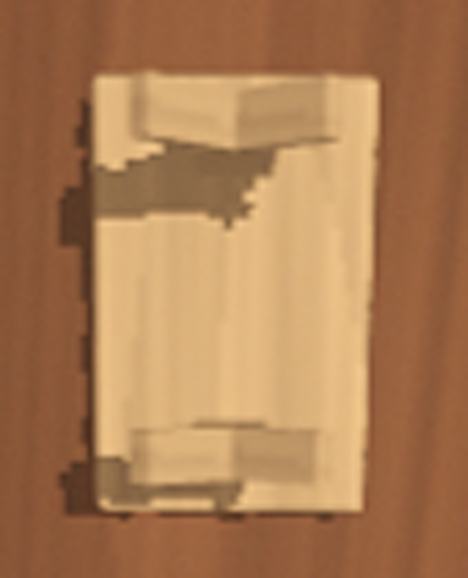

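```bash
python3 - <<'E'
from h import *
w=load('w7');d=load('side0');s=load('scene0')
for n,p in [('near',(257.7,132.7)),('far',(258.3,70.0))]: print(n,onz(w,*p,.0565))
# triangulate V crease: wrist near rest front edge crease (257.7,137.5); side apex near (224,194.5); far wrist front crease (258,76), side (221.3,182)
print(tri(w,(257.6,137.5),d,(224,194.8)),tri(w,(258.3,76.5),d,(221.2,182.2)))
# wing tips
# base corners scene/side z check
for n,p in [('L',(232.2,63.7)),('R',(283.5,63.7)),('r',(280.8,142.7)),('l',(232.7,142.5))]: print(n,onz(w,*p,.016))
for n,p in [('l',(212.5,210.5)),('r',(237,210.5))]: print('side',n,onz(d,*p,.016))
for n,p in [('l',(283,203)),('b',(306,224.5)),('r',(323.5,212)),('t',(302,193))]: print('scene',n,onz(s,*p,.016))
E
```

```text
near [0.47637672 0.02242437 0.0565    ]
far [0.47138303 0.08401524 0.0565    ]
(array([0.47589642, 0.0175748 , 0.05914163]), np.float64(0.0015725015298030296)) (array([0.47114037, 0.07789669, 0.05722207]), np.float64(0.001590026812853345))
L [0.44101677 0.09432515 0.016     ]
R [0.49939909 0.09938644 0.016     ]
r [0.50652148 0.01071632 0.016     ]
l [0.44731784 0.00578972 0.016     ]
side l [0.44461311 0.01264601 0.016     ]
side r [0.50619296 0.00718075 0.016     ]
scene l [0.50512515 0.01358035 0.016     ]
scene b [0.49767576 0.09927367 0.016     ]
scene r [0.43800869 0.0946256  0.016     ]
scene t [0.44533835 0.0157991  0.016     ]
```

Cradle middle is about (0.473, 0.0535) at yaw 94.7°, with crease heights of 0.057 and 0.059 against the expected 0.0565. Moving above it with the grasp point 70 mm beyond the middle.

```bash
python3 -m inch '-0.014 0.08 0 0 0 -0.007; -0.014 0.15 -0.03 0 0 -0.007; -0.014 0.205 -0.1 0 0 -0.007; -0.014 0.205 -0.16 0 0 -0.007; -0.014 0.205 -0.16 0 0 -0.007'; python3 -m inch '0 0 0 0 0 0'; python3 - <<'E'
from h import *
s=sense();print(s['position'],s['time'],s['eef_rot'])
d=snap('side','d8');c=snap('scene','s8')
a=cv2.resize(d['img'][150:250,180:280,::-1],None,fx=4,fy=4);b=cv2.resize(c['img'][150:250,250:350,::-1],None,fx=4,fy=4)
cv2.imwrite('pics/k11.png',np.hstack([a,b]))
E
```

```text
time: 5.72
position: [0.4638, 0.1224, 0.0861]
eef_rot: [-0.002, 0.677, 0.736, -0.004]
wrist_force: [0.4, -0.7, -1.1]
width: 0.0086
time: 5.85
position: [0.468, 0.1227, 0.0904]
eef_rot: [0.0, 0.678, 0.735, 0.0]
wrist_force: [0.1, 0.0, -1.5]
width: 0.0082
[0.46803646 0.12273083 0.09040985] 5.85 [3.40158838e-04 6.78220033e-01 7.34858800e-01 1.24782365e-04]
```

View pics/k11.png

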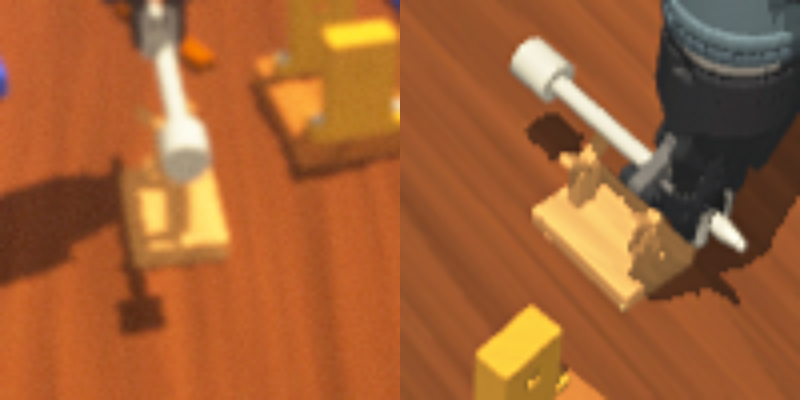

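Aligned over the rests, with the knob at crop (185,150) beyond the near rest. Lowering.

```bash
python3 -m inch '0 0 -0.02 0 0 0; 0 0 -0.038 0 0 0; 0 0 -0.048 0 0 0; 0 0 -0.055 0 0 0; 0 0 -0.055 0 0 0'; python3 - <<'E'
from h import *
s=sense();print(s['position'],s['time'],s['wrist_force'])
d=snap('side','d9');c=snap('scene','s9')
a=cv2.resize(d['img'][150:250,180:280,::-1],None,fx=4,fy=4);b=cv2.resize(c['img'][150:250,250:350,::-1],None,fx=4,fy=4)
cv2.imwrite('pics/k12.png',np.hstack([a,b]))
E
```

```text
time: 6.58
position: [0.4669, 0.1235, 0.048]
eef_rot: [-0.0, 0.678, 0.735, -0.0]
wrist_force: [-0.9, -0.4, -0.9]
width: 0.0087
[0.46693771 0.12349707 0.04797211] 6.575 [-0.92084679 -0.35543001 -0.8656578 ]
```

View pics/k12.png

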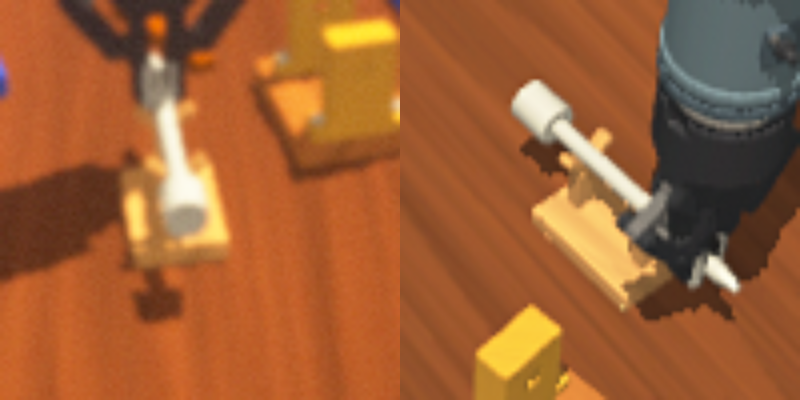

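```bash
python3 -m inch '0 0 -0.001 0 0 0; 0 0 -0.002 0 0 0; 0 0 -0.002 0 0 0'; python3 - <<'E'
from h import *
s=sense();print(s['position'],s['wrist_force'],s['ft_torque'])
E
```

```text
time: 7.05
position: [0.4671, 0.1236, 0.0471]
eef_rot: [-0.0, 0.678, 0.735, -0.0]
wrist_force: [-2.6, 0.4, 6.2]
width: 0.0081
[0.46710676 0.12359908 0.04708508] [-2.6236788   0.36241501  6.1669974 ] [-0.20050141  0.49620572 -0.10287812]
```

Contact felt (6 N), so the spindle is in the rests. Opening.

```bash
python3 -m inch '0 0 0 0 0 0; 0 0 0 0 0 0; 0 0 0 0 0 0; 0 0 0 0 0 0; 0 0 0 0 0 0' -1 ; python3 -m inch '0 0 0.05 0 0 0; 0 0 0.12 0 0 0; 0 0 0.2 0 0 0'; python3 - <<'E'
from h import *
s=sense();print(s['position'],s['time'],s['width'])
d=snap('side','d10');c=snap('scene','s10')
a=cv2.resize(d['img'][150:250,180:280,::-1],None,fx=4,fy=4);b=cv2.resize(c['img'][150:250,250:350,::-1],None,fx=4,fy=4)
cv2.imwrite('pics/k13.png',np.hstack([a,b]))
E
```

```text
time: 7.68
position: [0.4673, 0.1236, 0.0468]
eef_rot: [0.0, 0.678, 0.735, 0.0]
wrist_force: [-0.2, -0.0, 0.5]
width: 0.0852
time: 8.05
position: [0.4665, 0.1234, 0.1979]
eef_rot: [-0.0, 0.678, 0.735, -0.001]
wrist_force: [1.3, 1.2, 0.0]
width: 0.0853
[0.46652811 0.12337567 0.19793954] 8.05 0.08529835140740231
```

View pics/k13.png

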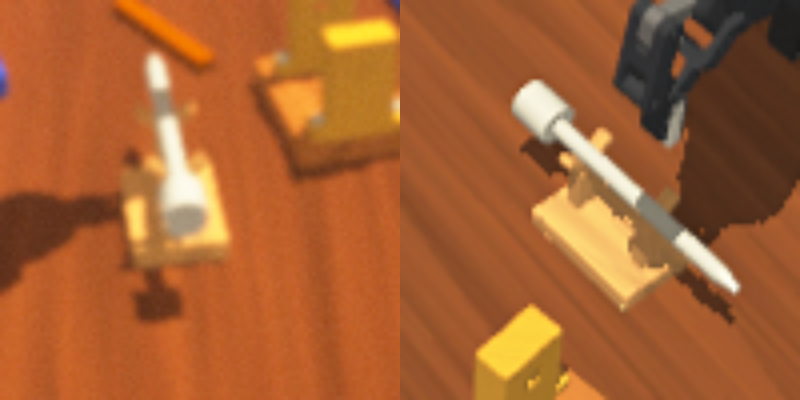

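The spindle rests level in both V rests, with the nose at side crop (155,60) and the knob clear. Now a close look at the brass stand.

```bash
python3 -m inch '0.08 -0.01 0.07 0 0 0.156; 0.177 -0.018 0.085 0 0 0.156; 0.177 -0.018 0.085 0 0 0.156; 0.177 -0.018 0.085 0 0 0.156'; python3 -m inch '0 0 0 0 0 0; 0 0 0 0 0 0'; python3 - <<'E'
from h import *
s=sense();print(s['position'],s['time'],s['joint_velocities'].round(3))
w=snap('wrist','w11');d=snap('side','d11')
E
```

```text
time: 8.65
position: [0.6011, 0.1095, 0.26]
eef_rot: [0.0, 0.632, 0.775, -0.0]
wrist_force: [-0.5, -0.4, -0.3]
width: 0.0852
time: 8.9
position: [0.5986, 0.1104, 0.26]
eef_rot: [-0.001, 0.631, 0.776, -0.001]
wrist_force: [0.4, 1.6, -0.1]
width: 0.0854
[0.59855296 0.11043262 0.26002473] 8.9 [-0.001 -0.001  0.004 -0.009 -0.     0.    -0.   ]
```

View pics/w11.png

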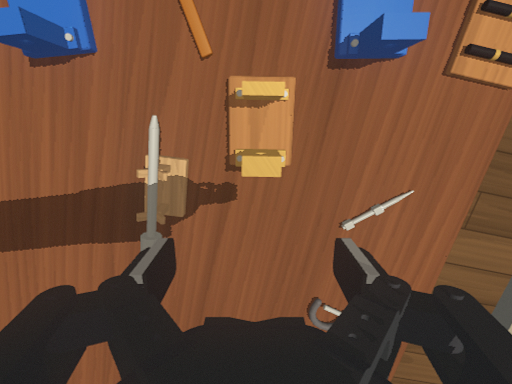

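```bash
python3 - <<'E'
from h import *
def crop(f,x0,y0,W,h,s):
    c=load(f)['img'][y0:y0+h,x0:x0+W,::-1]; c=cv2.resize(c,None,fx=s,fy=s,interpolation=cv2.INTER_CUBIC)
    for i in range(0,W,5): cv2.putText(c,str(x0+i),(i*s,8),0,.3,(0,255,0)); cv2.line(c,(i*s,8),(i*s,14),(0,255,0))
    for i in range(0,h,5): cv2.putText(c,str(y0+i),(0,i*s+3),0,.3,(0,255,0)); cv2.line(c,(20,i*s),(26,i*s),(0,255,0))
    return c
cv2.imwrite('pics/k14.png',np.hstack([crop('w11',222,70,80,115,5)]))
cv2.imwrite('pics/k15.png',crop('d11',238,132,60,68,8))
E
```

```text
(no output)
```

View pics/k14.png

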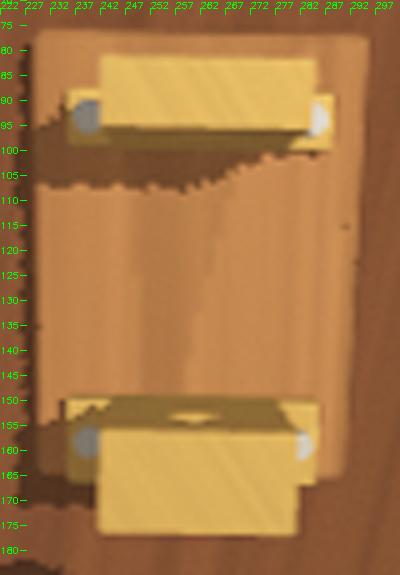

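View pics/k15.png

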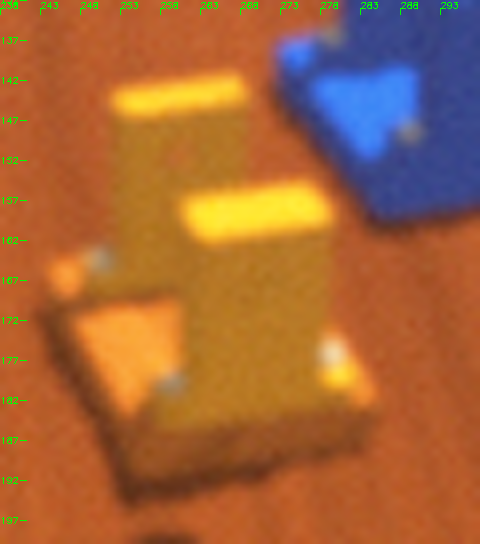

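```bash
python3 - <<'E'
from h import *
w=load('w11');s=load('scene0');d=load('d11')
def q(c,pts,z): 
    P=np.array([onz(c,*p,z) for p in pts])[:,:2]; return P
# order TL,TR,BR,BL
for n,pts in [('thin',[(241.2,80.6),(285,80.8),(285.1,95.2),(241.2,95.2)]),('thick',[(241.2,155.7),(281.2,155.7),(280.9,176.6),(240.9,176.4)])]:
    P=q(w,pts,.095);print('W',n,P.round(4).tolist(),P.mean(0).round(4),'w',np.linalg.norm(P[0]-P[1]).round(4),'t',np.linalg.norm(P[1]-P[2]).round(4))
for n,pts in [('thin',[(312.3,249.7),(299.2,262.2),(304.3,266.5),(317.4,253.3)]),('thick',[(282.3,225.7),(268.8,238.2),(277.3,244),(290.3,231.3)])]:
    P=q(s,pts,.095);print('S',n,P.round(4).tolist(),P.mean(0).round(4),'w',np.linalg.norm(P[0]-P[1]).round(4),'t',np.linalg.norm(P[1]-P[2]).round(4))
o=lambda x,y:(238+(x+.5)/8-.5,132+(y+.5)/8-.5)
for n,pts in [('thin',[o(112,95),o(240,72),o(248,96),o(122,117)]),('thick',[o(180,200),o(318,180),o(333,222),o(200,244)])]:
    P=q(d,pts,.095);print('D',n,P.round(4).tolist(),P.mean(0).round(4),'w',np.linalg.norm(P[0]-P[1]).round(4),'t',np.linalg.norm(P[1]-P[2]).round(4))
# base corners
for n,p in [('TL',(230,76)),('TR',(295.5,77)),('BR',(290.5,164.5)),('BL',(228.9,164.5))]: print(n,onz(w,*p,.02).round(4))
# spindle on cradle in same image: nose
c=w['img'];hsv=cv2.cvtColor(c,cv2.COLOR_RGB2HSV)
m=(hsv[...,1]<70)&(hsv[...,2]>80)
P=[]
for v in range(113,232,8):
    u=np.where(m[v,140:166])[0]+140
    if len(u): P.append(onz(w,u.mean(),v,.066)); print(v,u.min(),u.max(),P[-1].round(4))
E
```

```text
W thin [[0.5636, 0.2125], [0.6094, 0.2219], [0.6129, 0.2078], [0.5664, 0.1981]] [0.5881 0.2101] w 0.0467 t 0.0145
W thick [[0.5789, 0.1339], [0.624, 0.1433], [0.6293, 0.1193], [0.5833, 0.1099]] [0.6039 0.1266] w 0.046 t 0.0246
S thin [[0.5649, 0.1974], [0.6074, 0.2057], [0.6048, 0.2202], [0.5614, 0.2108]] [0.5846 0.2085] w 0.0433 t 0.0147
S thick [[0.5814, 0.1093], [0.6259, 0.119], [0.6192, 0.142], [0.5756, 0.1318]] [0.6005 0.1255] w 0.0455 t 0.0239
D thin [[0.5628, 0.2132], [0.6104, 0.2267], [0.6108, 0.2084], [0.5647, 0.1966]] [0.5872 0.2112] w 0.0495 t 0.0183
D thick [[0.5783, 0.1369], [0.6267, 0.1465], [0.6275, 0.118], [0.5816, 0.1075]] [0.6035 0.1272] w 0.0493 t 0.0285
TL [0.5428 0.2232 0.02  ]
TR [0.6278 0.2398 0.02  ]
BR [0.6496 0.1251 0.02  ]
BL [0.5625 0.1068 0.02  ]
121 151 157 [0.4665 0.1493 0.066 ]
129 149 159 [0.4675 0.1398 0.066 ]
137 149 158 [0.4678 0.1301 0.066 ]
145 148 158 [0.4682 0.1202 0.066 ]
153 148 158 [0.4692 0.1103 0.066 ]
161 149 157 [0.4703 0.1002 0.066 ]
169 148 157 [0.4707 0.0898 0.066 ]
177 148 157 [0.4717 0.0793 0.066 ]
185 148 156 [0.4722 0.0685 0.066 ]
193 148 156 [0.4733 0.0577 0.066 ]
201 147 156 [0.4737 0.0466 0.066 ]
209 147 156 [0.4748 0.0354 0.066 ]
217 147 155 [0.4753 0.0238 0.066 ]
225 147 155 [0.4765 0.0122 0.066 ]
```

```bash
python3 - <<'E'
from h import *
s,d,w=load('s10'),load('d10'),load('w11')
def m(c,x0,x1,y0,y1):
    hsv=cv2.cvtColor(c['img'],cv2.COLOR_RGB2HSV); k=(hsv[...,1]<90)&(hsv[...,2]>90)
    o=np.zeros_like(k);o[y0:y1,x0:x1]=k[y0:y1,x0:x1]; return o
ms=m(s,275,338,165,226);md=m(d,212,236,160,212)
P=np.argwhere(ms);i=P[:,1].argmax();print('scene nose',P[i][::-1])
P2=np.argwhere(md);i2=P2[:,0].argmin();print('side nose',P2[i2][::-1])
print(tri(s,P[i][::-1].astype(float),d,P2[i2][::-1].astype(float)))
mid=[.4671,.1236];dr=np.array([-.0785,.9969])
for x in (0.035,-.125,-.140,-.155):
    X=[mid[0]+dr[0]*x,mid[1]+dr[1]*x,.065]; print(x,np.round(X,4),proj(s,X).round(1),proj(d,X).round(1),proj(w,X).round(1))
a=cv2.resize(d['img'][155:215,200:250,::-1],None,fx=8,fy=8);b=cv2.resize(s['img'][165:225,275:340,::-1],None,fx=6,fy=8)
cv2.imwrite('pics/k16.png',np.hstack([a,b]))
E
```

```text
scene nose [334 221]
side nose [218 164]
(array([0.46358516, 0.15406703, 0.06791391]), np.float64(0.0026041517552269043))
0.035 [0.4644 0.1585 0.065 ] [[334.3 223.4]] [[217.8 163.9]] [[153.3 112.9]]
-0.125 [ 0.4769 -0.001   0.065 ] [[289.3 182.4]] [[225.  197.2]] [[150.6 233.5]]
-0.14 [ 0.4781 -0.016   0.065 ] [[285.4 178.9]] [[225.8 200.7]] [[150.4 243.4]]
-0.155 [ 0.4793 -0.0309  0.065 ] [[281.5 175.3]] [[226.5 204.4]] [[150.2 253. ]]
```

View pics/k16.png

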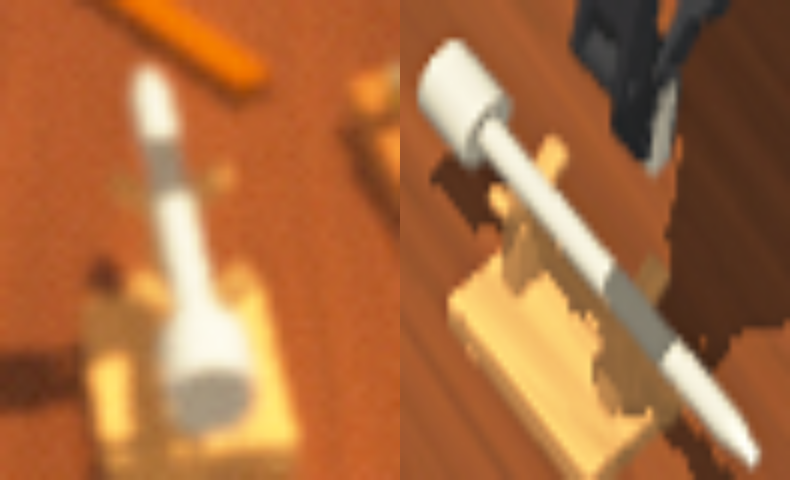

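Predictions from the TCP agree with the side and scene views to about 1 px. The wrist camera carries a bias of about +1 mm in x. Going above the knob.

```bash
python3 -m inch '-0.08 -0.08 -0.03 0 0 -0.1; -0.162 -0.172 -0.1 0 0 -0.162; -0.162 -0.172 -0.147 0 0 -0.162; -0.162 -0.172 -0.147 0 0 -0.162'; python3 -m inch '0 0 0 0 0 0; 0 0 0 0 0 0'; python3 - <<'E'
from h import *
s=sense();print(s['position'],s['time'],s['eef_rot'])
w=snap('wrist','w12')
E
```

```text
time: 9.5
position: [0.4748, -0.0209, 0.1485]
eef_rot: [-0.001, 0.68, 0.733, -0.002]
wrist_force: [0.2, -0.2, 0.1]
width: 0.0854
time: 9.75
position: [0.48, -0.0178, 0.1514]
eef_rot: [0.001, 0.679, 0.734, 0.001]
wrist_force: [0.2, 0.6, -0.2]
width: 0.0854
[ 0.48002164 -0.0178442   0.15141188] 9.75 [7.24354433e-04 6.78959213e-01 7.34174855e-01 1.07034766e-03]
```

View pics/w12.png

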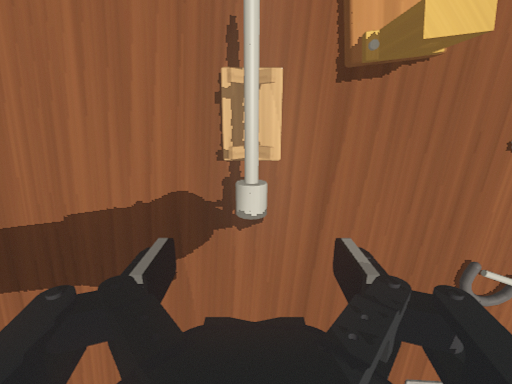

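```bash
python3 - <<'E'
from h import *
w=load('w12')
for n,u,v,z in [('shoulder top',251.5,181.5,.079),('endtop',252,209,.079),('shaft far',251.3,40,.065),('shaft near',251.5,170,.065),('knobmid',251.7,195,.07)]: print(n,onz(w,u,v,z).round(4))
hsv=cv2.cvtColor(w['img'],cv2.COLOR_RGB2HSV); m=(hsv[...,1]<80)&(hsv[...,2]>80)
for v in (20,60,100,140,175,178,181,184,187,200,206,209,212,215,218):
    u=np.where(m[v,225:285])[0]+225
    if len(u): print(v,u.min(),u.max(),onz(w,u.mean(),v,.065).round(4))
cv2.imwrite('pics/k17.png',cv2.resize(w['img'][165:230,220:290,::-1],None,fx=7,fy=7))
E
```

```text
shoulder top [0.4774 0.0006 0.079 ]
endtop [ 0.4796 -0.0233  0.079 ]
shaft far [0.4689 0.108  0.065 ]
shaft near [0.4767 0.0075 0.065 ]
knobmid [ 0.4786 -0.0135  0.07  ]
20 244 259 [0.468  0.1213 0.065 ]
60 244 259 [0.4701 0.0941 0.065 ]
100 244 258 [0.4719 0.0648 0.065 ]
140 245 258 [0.4748 0.0331 0.065 ]
175 245 258 [0.4771 0.0031 0.065 ]
178 244 258 [4.768e-01 4.000e-04 6.500e-02]
181 237 265 [ 0.4771 -0.0023  0.065 ]
184 235 267 [ 0.4773 -0.005   0.065 ]
187 236 267 [ 0.4779 -0.0077  0.065 ]
200 236 266 [ 0.4784 -0.0197  0.065 ]
206 236 266 [ 0.4788 -0.0254  0.065 ]
209 236 266 [ 0.479  -0.0282  0.065 ]
212 236 266 [ 0.4792 -0.0311  0.065 ]
215 237 265 [ 0.4795 -0.034   0.065 ]
218 243 259 [ 0.4797 -0.0369  0.065 ]
```

View pics/k17.png

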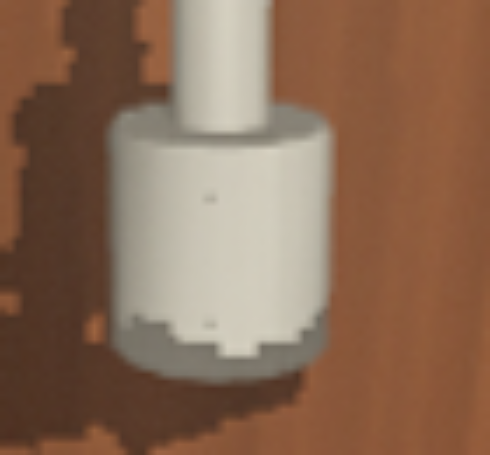

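The shoulder lies at y≈−0.0035 and the axis at x≈0.478, which matches the plan. Descending on the knob.

```bash
python3 -m inch '0 -0.001 -0.06 0 0 0; 0 -0.001 -0.11 0 0 0; 0 -0.001 -0.14 0 0 0; 0 -0.001 -0.14 0 0 0; 0 -0.001 -0.14 0 0 0'; python3 -m inch '0 0 0 0 0 0; 0 0 0 0 0 0; 0 0 0 0 0 0; 0 0 0 0 0 0; 0 0 0 0 0 0' 1 110; python3 - <<'E'
from h import *
s=sense();print(s['position'],s['time'],s['eef_rot'],s['wrist_force'],s['ft_torque'],s['width'])
w=snap('wrist','w13');d=snap('side','d13');c=snap('scene','s13')
a=cv2.resize(d['img'][150:250,180:280,::-1],None,fx=4,fy=4);b=cv2.resize(c['img'][150:250,250:350,::-1],None,fx=4,fy=4)
cv2.imwrite('pics/k18.png',np.hstack([a,b]))
E
```

```text
time: 10.42
position: [0.4799, -0.0191, 0.0465]
eef_rot: [0.001, 0.679, 0.734, 0.001]
wrist_force: [0.1, -0.2, 0.7]
width: 0.0852
time: 11.05
position: [0.4781, -0.0197, 0.0454]
eef_rot: [-0.0, 0.679, 0.734, -0.0]
wrist_force: [-1.4, -1.0, 4.5]
width: 0.0254
[ 0.47813785 -0.01973574  0.04541127] 11.05 [-1.89231048e-04  6.79353462e-01  7.33811132e-01 -2.45668196e-04] [-1.37894697 -0.99326973  4.49780928] [0.04275341 0.48420622 0.09499511] 0.025425045094970285
```

View pics/k18.png

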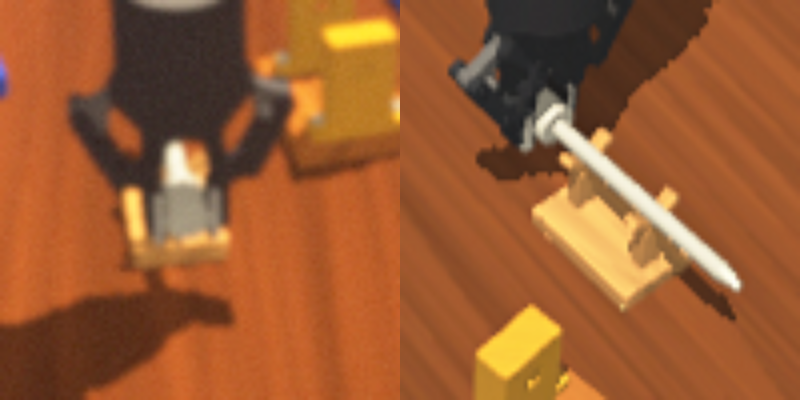

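View pics/w13.png

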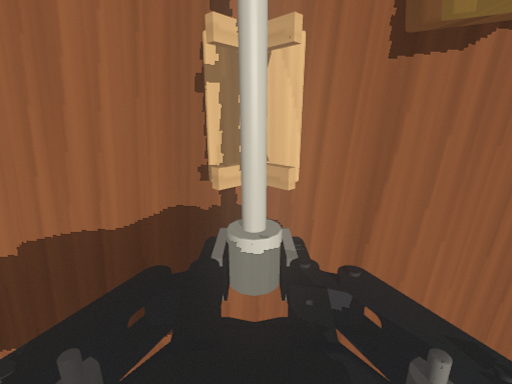

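Gripped by the knob, with the shoulder at (254,235) just ahead of the pads. Lifting and moving to a line 15 mm short of the thick bearing, still high.

```bash
python3 -m inch '0 0 0.03 0 0 0; 0 0 0.065 0 0 0; 0 0 0.095 0 0 0; 0 0 0.095 0 0 0'; python3 -m inch '0.05 -0.02 0 0 0 0.04; 0.11 -0.04 0 0 0 0.08; 0.165 -0.06 0 0 0 0.12; 0.217 -0.071 0 0 0 0.146; 0.217 -0.071 0 0 0 0.146';  python3 -m inch '0 0 -0.04 0 0 0; 0 0 -0.06 0 0 0; 0 0 -0.06 0 0 0'; python3 - <<'E'
from h import *
s=sense();print(s['position'],s['time'],s['eef_rot'],s['wrist_force'],s['ft_torque'],s['width'])
w=snap('wrist','w14');d=snap('side','d14');c=snap('scene','s14')
a=cv2.resize(d['img'][130:230,200:300,::-1],None,fx=4,fy=4);b=cv2.resize(c['img'][170:270,220:320,::-1],None,fx=4,fy=4)
cv2.imwrite('pics/k19.png',np.hstack([a,b]))
E
```

```text
time: 11.7
position: [0.4799, -0.0196, 0.1175]
eef_rot: [0.001, 0.679, 0.734, 0.001]
wrist_force: [-0.1, -0.0, -2.0]
width: 0.0254
time: 12.32
position: [0.6429, -0.0736, 0.1146]
eef_rot: [0.0, 0.637, 0.771, 0.0]
wrist_force: [-0.4, -0.2, -1.2]
width: 0.0248
time: 12.7
position: [0.6392, -0.0725, 0.0697]
eef_rot: [-0.002, 0.636, 0.772, -0.001]
wrist_force: [0.0, 0.7, -1.5]
width: 0.025
[ 0.63922077 -0.07248589  0.0696953 ] 12.7 [-0.00163367  0.63608454  0.77161679 -0.00114659] [ 0.02745749  0.74045415 -1.5277084 ] [-0.08978666 -0.0495117  -0.01771244] 0.025016141322496098
```

View pics/k19.png

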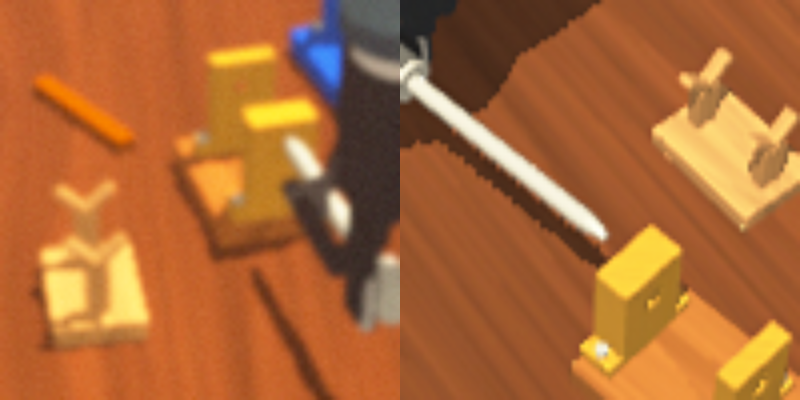

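View pics/w14.png

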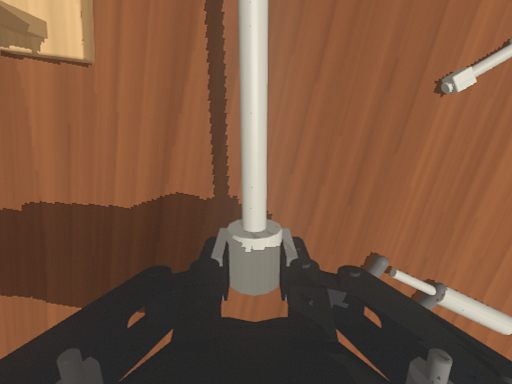

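```bash
python3 -m inch '0 0 0 0 0 0; 0 0 0 0 0 0; 0 0 0 0 0 0'; python3 - <<'E'
from h import *
s=sense();p=s['position'];print(p,s['time'],s['eef_rot'])
d=snap('side','d15');c=snap('scene','s15')
a=cv2.resize(d['img'][140:200,240:300,::-1],None,fx=6.6,fy=8,interpolation=cv2.INTER_CUBIC);b=cv2.resize(c['img'][205:265,250:310,::-1],None,fx=6.6,fy=8,interpolation=cv2.INTER_CUBIC)
cv2.imwrite('pics/k20.png',np.hstack([a,b]))
dr=np.array([-.1908,.9816,0]);ax=p+[0,0,.0199]
for x in (16,50,100,130,161,176): X=ax+dr*x/1000;print(x,X.round(4),proj(c,X).round(1),proj(d,X).round(1))
E
```

```text
time: 13.22
position: [0.6414, -0.0729, 0.0719]
eef_rot: [0.0, 0.636, 0.772, 0.0]
wrist_force: [-0.5, 0.0, -2.2]
width: 0.0251
[ 0.64136552 -0.07291168  0.0718549 ] 13.225 [1.92999369e-04 6.36206060e-01 7.71519147e-01 1.32189258e-04]
16 [ 0.6383 -0.0572  0.0918] [[222.3 190.4]] [[295.2 198.2]]
50 [ 0.6318 -0.0238  0.0918] [[232.  198.2]] [[290.  190.3]]
100 [0.6223 0.0252 0.0918] [[246.8 210.1]] [[282.8 179.3]]
130 [0.6166 0.0547 0.0918] [[255.9 217.5]] [[278.7 173.1]]
161 [0.6106 0.0851 0.0918] [[265.6 225.3]] [[274.7 167. ]]
176 [0.6078 0.0998 0.0918] [[270.4 229.2]] [[272.8 164.2]]
```

View pics/k20.png

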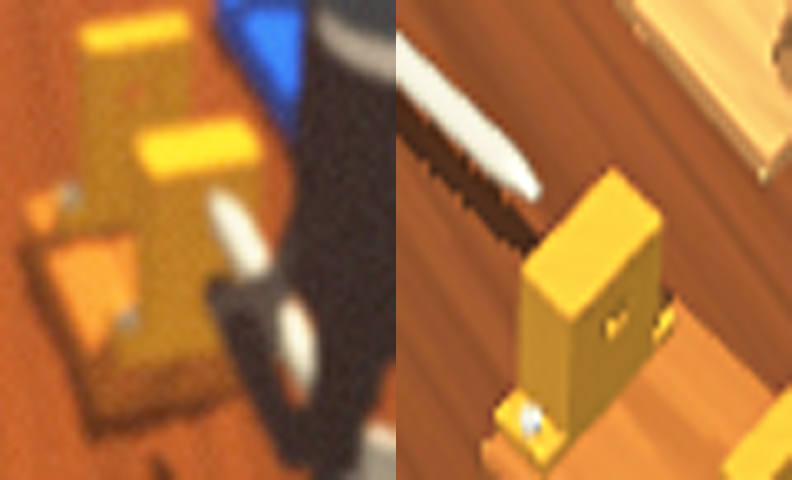

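```bash
python3 - <<'E'
from h import *
d,c=load('d15'),load('s15')
dr=np.array([-.1908,.9816]);n=np.array([.9816,.1908])
for nm,cam,nose,top in [('scene',c,(271.2,229.0),(275.65,231.85)),('side',d,(271.9,164.0),(271.1,160.9))]:
    a=onz(cam,*nose,.0918)[:2];b=onz(cam,*top,.095)[:2]
    print(nm,a.round(4),b.round(4),'along',((b-a)@dr).round(4),'lateral',((b-a)@n).round(4))
print(tri(c,(271.2,229.0),d,(271.9,164.0)), tri(c,(275.65,231.85),d,(271.1,160.9)))
# shaft centreline in scene and side by mask, compare with prediction
for nm,cam,box in [('scene',c,(225,268,188,232)),('side',d,(268,282,162,174))]:
    hsv=cv2.cvtColor(cam['img'],cv2.COLOR_RGB2HSV);m=(hsv[...,1]<90)&(hsv[...,2]>120)
    x0,x1,y0,y1=box; P=np.argwhere(m[y0:y1,x0:x1])[:,::-1]+[x0,y0]
    vx,vy,px,py=cv2.fitLine(P.astype(np.float32),cv2.DIST_HUBER,0,.01,.01).ravel()
    print(nm,len(P),'slope',vy/vx,'at',px,py)
    A=proj(cam,[.6414-.0305,-.0729+.157,.0918])[0];B=proj(cam,[.6414-.0305*.3,-.0729+.157*.3,.0918])[0]
    print(' pred slope',(A-B)[1]/(A-B)[0],'perp off of measured from pred line at pt', np.cross((A-B)/np.linalg.norm(A-B),np.array([px,py])-A))
E
```

```text
scene [0.606  0.1005] [0.6035 0.1141] along 0.0138 lateral 0.0001
side [0.6056 0.1009] [0.6048 0.1116] along 0.0107 lateral 0.0013
(array([0.60579745, 0.10061024, 0.09185649]), np.float64(0.000531133972597085)) (array([0.60419796, 0.11357044, 0.09420559]), np.float64(0.0019129303243535828))
scene 290 slope 0.8201789 at 245.69398 208.51366
 pred slope 0.8064065514281722 perp off of measured from pred line at pt -0.5837191161189548
side 49 slope 1.0587732 at 275.91086 168.96461
 pred slope 1.5188974262694004 perp off of measured from pred line at pt -0.046771783312762216<stdin>:15: DeprecationWarning: Arrays of 2-dimensional vectors are deprecated. Use arrays of 3-dimensional vectors instead. (deprecated in NumPy 2.0)
```

Relative to the bearing, the nose is 11 to 14 mm short and 0.1 to 1.3 mm off laterally. Its triangulated height is 0.0919, as predicted. Lowering to the bore height with a +0.4 mm shift in x.

```bash
python3 -m inch '0.0005 0 -0.015 0 0 0; 0.0005 0 -0.029 0 0 0; 0.0005 0 -0.029 0 0 0; 0.0005 0 -0.029 0 0 0'; python3 - <<'E'
from h import *
s=sense();p=s['position'];print(p,s['time'],s['eef_rot'],s['wrist_force'],s['ft_torque'])
d=snap('side','d16');c=snap('scene','s16')
a=cv2.resize(d['img'][140:200,240:300,::-1],None,fx=6.6,fy=8,interpolation=cv2.INTER_CUBIC);b=cv2.resize(c['img'][205:265,250:310,::-1],None,fx=6.6,fy=8,interpolation=cv2.INTER_CUBIC)
cv2.imwrite('pics/k21.png',np.hstack([a,b]))
E
```

```text
time: 13.82
position: [0.6416, -0.0729, 0.0496]
eef_rot: [-0.0, 0.636, 0.772, -0.0]
wrist_force: [0.8, 0.8, -1.2]
width: 0.0253
[ 0.64159776 -0.07292149  0.04963786] 13.825 [-5.27137005e-05  6.36225033e-01  7.71503533e-01 -4.89834462e-05] [ 0.80157027  0.79168074 -1.18805028] [-0.08789115  0.01523652 -0.0352214 ]
```

View pics/k21.png

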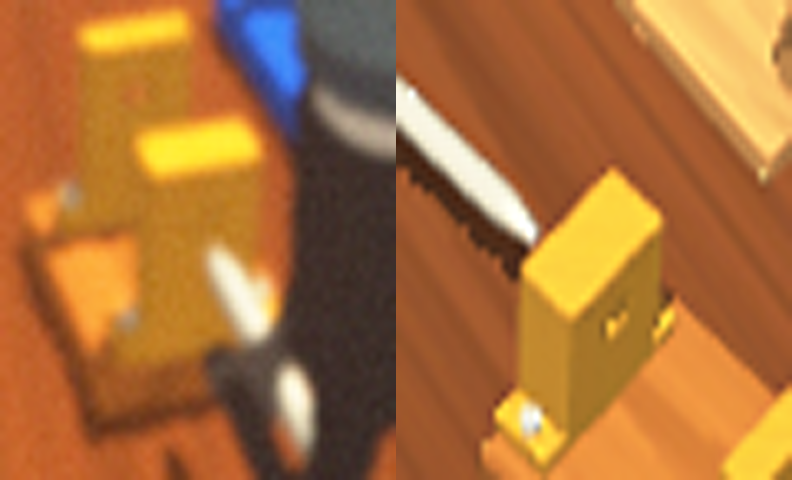

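Advancing 25 mm slowly along (−0.191, 0.982).

```bash
python3 -m inch '-0.0013 0.0065 0.0005 0 0 0; -0.0025 0.0131 0.0005 0 0 0; -0.0038 0.0196 0.0005 0 0 0; -0.0051 0.0262 0.0005 0 0 0; -0.0064 0.0327 0.0005 0 0 0';python3 -m inch '0 0 0 0 0 0; 0 0 0 0 0 0';  python3 - <<'E'
from h import *
s=sense();p=s['position'];print(p,s['time'],s['eef_rot'],s['wrist_force'],s['ft_torque'])
d=snap('side','d17');c=snap('scene','s17')
a=cv2.resize(d['img'][140:200,240:300,::-1],None,fx=6.6,fy=8,interpolation=cv2.INTER_CUBIC);b=cv2.resize(c['img'][205:265,250:310,::-1],None,fx=6.6,fy=8,interpolation=cv2.INTER_CUBIC)
cv2.imwrite('pics/k22.png',np.hstack([a,b]))
E
```

```text
time: 14.55
position: [0.6367, -0.048, 0.0502]
eef_rot: [0.0, 0.636, 0.772, -0.0]
wrist_force: [-0.1, -0.1, -0.7]
width: 0.0252
time: 14.8
position: [0.6368, -0.0486, 0.0502]
eef_rot: [0.0, 0.636, 0.771, -0.0]
wrist_force: [-0.8, -0.8, -0.6]
width: 0.0251
[ 0.63683358 -0.04863268  0.05017251] 14.8 [ 1.18046539e-04  6.36255899e-01  7.71478068e-01 -8.45718033e-05] [-0.81135862 -0.80665725 -0.59228252] [-0.10850356  0.02965469 -0.01091676]
```

View pics/k22.png

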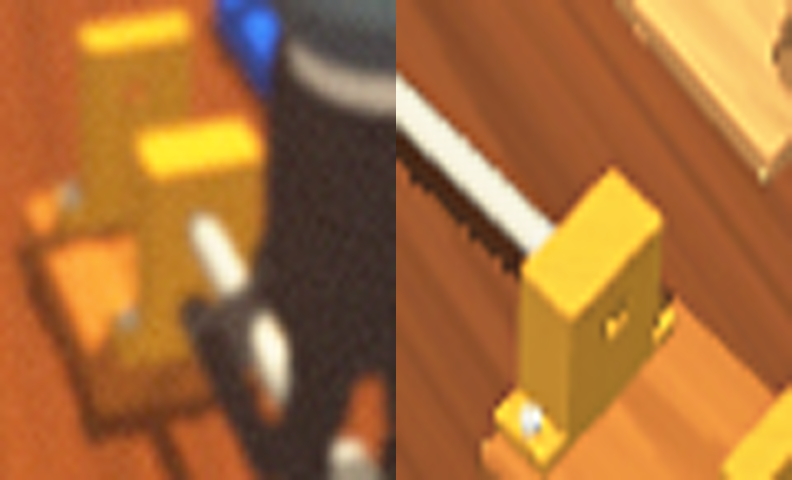

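No contact force, and the nose is in the bore. Advancing another 25 mm.

```bash
python3 -m inch '-0.0013 0.0065 0 0 0 0; -0.0025 0.0131 0 0 0 0; -0.0038 0.0196 0 0 0 0; -0.0051 0.0262 0 0 0 0; -0.0064 0.0327 0 0 0 0';python3 -m inch '0 0 0 0 0 0; 0 0 0 0 0 0';  python3 - <<'E'
from h import *
s=sense();p=s['position'];print(p,s['time'],s['eef_rot'],s['wrist_force'],s['ft_torque'])
d=snap('side','d18');c=snap('scene','s18')
a=cv2.resize(d['img'][140:200,240:300,::-1],None,fx=6.6,fy=8,interpolation=cv2.INTER_CUBIC);b=cv2.resize(c['img'][215:275,255:315,::-1],None,fx=6.6,fy=8,interpolation=cv2.INTER_CUBIC)
cv2.imwrite('pics/k23.png',np.hstack([a,b]))
E
```

```text
time: 15.52
position: [0.632, -0.0234, 0.0502]
eef_rot: [0.0, 0.636, 0.772, 0.0]
wrist_force: [0.5, -0.1, -1.6]
width: 0.0252
time: 15.78
position: [0.6321, -0.0238, 0.0502]
eef_rot: [0.0, 0.636, 0.771, 0.0]
wrist_force: [0.7, 0.7, -0.9]
width: 0.0254
[ 0.63207441 -0.02379737  0.05021643] 15.775 [3.46524183e-05 6.36231387e-01 7.71498292e-01 8.63414216e-05] [ 0.69272728  0.68751678 -0.9415339 ] [ 0.03579867 -0.10774437 -0.09667461]
```

View pics/k23.png

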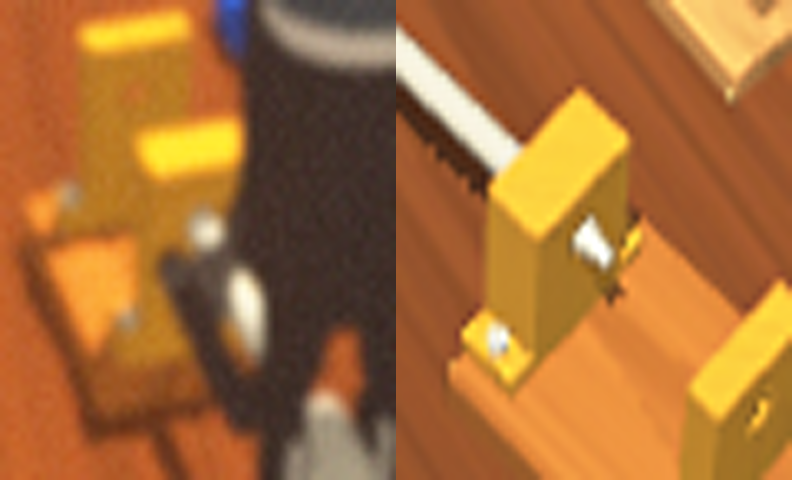

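The nose emerges from the thick bearing at crop (600,255) with no contact force. Advancing 45 mm, just short of the thin bearing.

```bash
python3 -m inch '-0.0023 0.0118 0 0 0 0; -0.0046 0.0236 0 0 0 0; -0.0069 0.0353 0 0 0 0; -0.0092 0.0471 0 0 0 0; -0.0114 0.0589 0 0 0 0';python3 -m inch '0 0 0 0 0 0; 0 0 0 0 0 0';  python3 - <<'E'
from h import *
s=sense();p=s['position'];print(p,s['time'],s['eef_rot'],s['wrist_force'],s['ft_torque'])
d=snap('side','d19');c=snap('scene','s19')
b=cv2.resize(c['img'][215:285,260:325,::-1],None,fx=8,fy=8,interpolation=cv2.INTER_CUBIC)
cv2.imwrite('pics/k24.png',b)
dr=np.array([-.1908,.9816,0]);ax=p+[0,0,.0199]
X=ax+dr*.176;print(X,proj(c,X),proj(d,X))
# thin entry hole centre by estimate
print(proj(c,[.6042-.1908*.09,.1142+.9816*.09,.07]))
E
```

```text
time: 16.5
position: [0.6233, 0.0211, 0.0502]
eef_rot: [0.0, 0.636, 0.772, -0.0]
wrist_force: [0.5, -0.0, -1.2]
width: 0.0251
time: 16.75
position: [0.6235, 0.0203, 0.0502]
eef_rot: [0.0, 0.636, 0.772, -0.0]
wrist_force: [-0.5, 1.2, -1.8]
width: 0.0251
[0.62345652 0.02031083 0.05018042] 16.75 [ 2.74982621e-05  6.36172937e-01  7.71546495e-01 -1.79857741e-05] [-0.52360246  1.23324709 -1.76652222] [ 0.08358719 -0.07027001 -0.08565303]
[0.58987572 0.19307243 0.07008042] [[301.25709322 259.64242052]] [[261.68595376 154.17665645]]
[[304.90824736 262.10918942]]
```

View pics/k24.png

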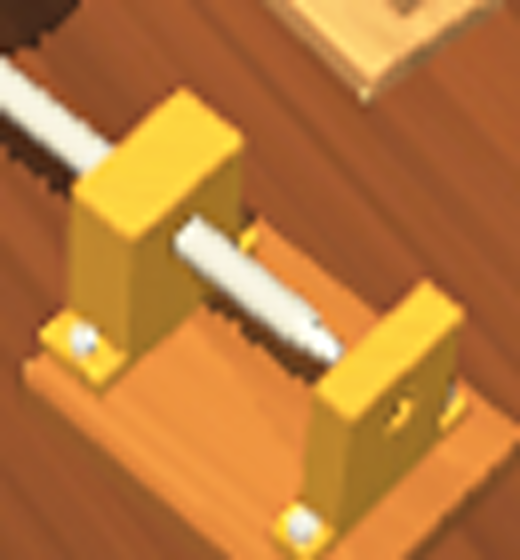

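View pics/d19.png

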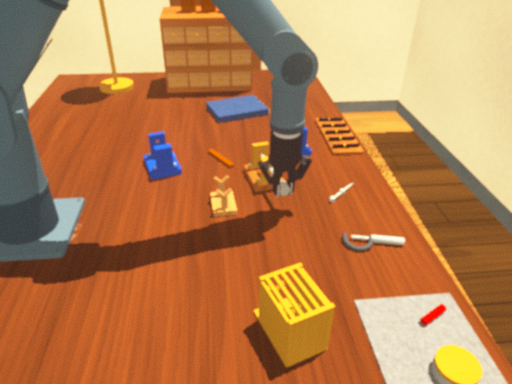

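The shaft points at the thin bearing's bore, with the nose at crop (338,355). Continuing 30 mm slowly.

```bash
python3 -m inch '-0.0015 0.0079 0 0 0 0; -0.0031 0.0157 0 0 0 0; -0.0046 0.0236 0 0 0 0; -0.0061 0.0314 0 0 0 0; -0.0076 0.0393 0 0 0 0';python3 -m inch '0 0 0 0 0 0; 0 0 0 0 0 0';  python3 - <<'E'
from h import *
s=sense();p=s['position'];print(p,s['time'],s['eef_rot'],s['wrist_force'],s['ft_torque'])
c=snap('scene','s20')
b=cv2.resize(c['img'][215:285,260:325,::-1],None,fx=8,fy=8,interpolation=cv2.INTER_CUBIC)
cv2.imwrite('pics/k25.png',b)
E
```

```text
time: 17.48
position: [0.6177, 0.0503, 0.0502]
eef_rot: [0.0, 0.636, 0.771, 0.0]
wrist_force: [0.9, -0.6, -1.3]
width: 0.0251
time: 17.73
position: [0.6178, 0.05, 0.0502]
eef_rot: [-0.0, 0.636, 0.772, 0.0]
wrist_force: [0.2, 0.9, -0.0]
width: 0.0254
[0.61776763 0.05001113 0.05018649] 17.725 [-3.82748516e-05  6.36148780e-01  7.71566407e-01  8.97115502e-05] [ 0.24796329  0.86425743 -0.04675616] [ 0.15718003 -0.1321228  -0.12718853]
```

View pics/k25.png

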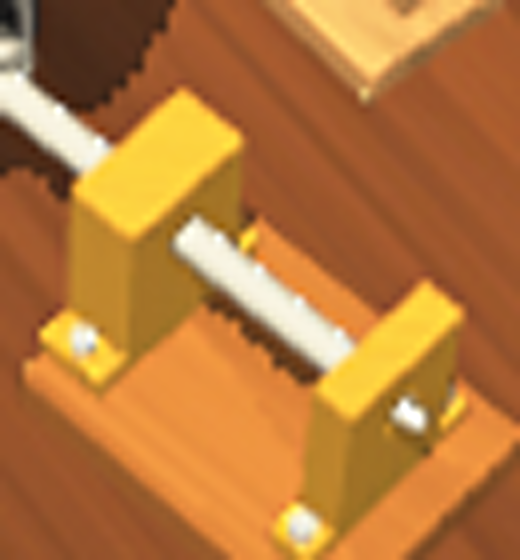

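The nose is through the thin bearing, at crop (408,415). Advancing 42 mm of the remaining ~49 mm.

```bash
python3 -m inch '-0.0023 0.0118 0 0 0 0; -0.0046 0.0236 0 0 0 0; -0.0069 0.0353 0 0 0 0; -0.0092 0.0471 0 0 0 0; -0.0107 0.055 0 0 0 0';python3 -m inch '0 0 0 0 0 0; 0 0 0 0 0 0';  python3 - <<'E'
from h import *
s=sense();p=s['position'];print(p,s['time'],s['eef_rot'],s['wrist_force'],s['ft_torque'])
w=snap('wrist','w21');c=snap('scene','s21')
b=cv2.resize(c['img'][195:285,245:335,::-1],None,fx=6,fy=6,interpolation=cv2.INTER_CUBIC)
cv2.imwrite('pics/k26.png',b)
E
```

```text
time: 18.4
position: [0.6096, 0.092, 0.0502]
eef_rot: [-0.0, 0.636, 0.772, 0.0]
wrist_force: [1.7, -0.9, -0.8]
width: 0.0252
time: 18.65
position: [0.6097, 0.0912, 0.0501]
eef_rot: [-0.0, 0.636, 0.772, 0.0]
wrist_force: [0.1, 1.1, -0.6]
width: 0.0252
[0.60966392 0.09119057 0.05014708] 18.65 [-9.28540469e-05  6.36195893e-01  7.71527560e-01  4.07233246e-05] [ 0.09350863  1.06770778 -0.55030983] [ 0.23111445 -0.18235348 -0.10690917]
```

View pics/k26.png

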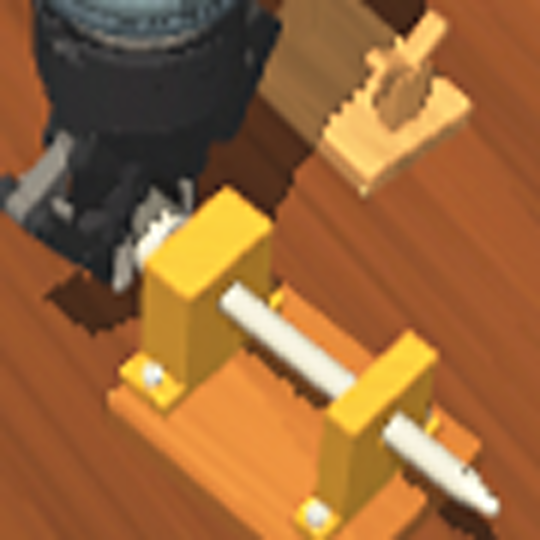

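View pics/w21.png

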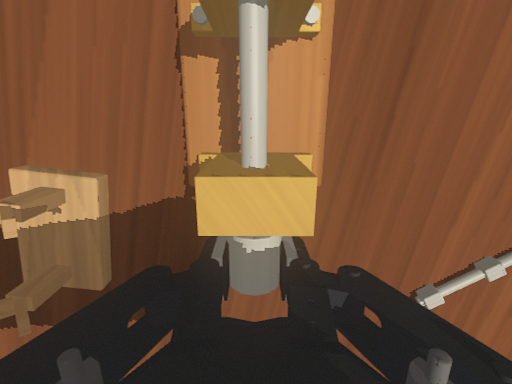

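All straight, with the bearing centred at u≈255.5 and the shaft at 254. Creeping to contact.

```bash
python3 -m inch '-0.0005 0.0026 0 0 0 0; -0.001 0.0052 0 0 0 0; -0.0013 0.0065 0 0 0 0; -0.0013 0.0065 0 0 0 0'; python3 -m inch '-0.0003 0.0013 0 0 0 0; -0.0003 0.0013 0 0 0 0'; python3 -m inch '-0.0003 0.0013 0 0 0 0; -0.0003 0.0013 0 0 0 0'
```

```text
time: 19.25
position: [0.6088, 0.096, 0.0502]
eef_rot: [0.0, 0.636, 0.772, 0.0]
wrist_force: [1.1, 0.4, -0.7]
width: 0.0251
time: 19.5
position: [0.6086, 0.097, 0.0502]
eef_rot: [0.0, 0.636, 0.772, 0.0]
wrist_force: [2.3, 0.6, -0.3]
width: 0.0249
time: 19.75
position: [0.6083, 0.098, 0.0502]
eef_rot: [0.0, 0.636, 0.772, 0.0]
wrist_force: [1.8, 0.3, -1.1]
width: 0.0252
```

```bash
python3 -m inch '-0.0003 0.0013 0 0 0 0; -0.0003 0.0013 0 0 0 0'; python3 -m inch '-0.0003 0.0013 0 0 0 0; -0.0003 0.0013 0 0 0 0'; python3 -m inch '-0.0003 0.0013 0 0 0 0; -0.0003 0.0013 0 0 0 0'
```

```text
time: 20.0
position: [0.6082, 0.0983, 0.0502]
eef_rot: [0.0, 0.636, 0.771, -0.0]
wrist_force: [3.0, -2.5, -0.9]
width: 0.0253
time: 20.25
position: [0.6082, 0.0983, 0.0502]
eef_rot: [0.001, 0.637, 0.771, -0.0]
wrist_force: [3.1, -4.7, 0.0]
width: 0.0252
time: 20.5
position: [0.6082, 0.0984, 0.0502]
eef_rot: [0.001, 0.637, 0.771, -0.001]
wrist_force: [2.4, -6.3, -1.0]
width: 0.0254
```

```bash
python3 -m inch '-0.0003 0.0013 0 0 0 0; -0.0006 0.0026 0 0 0 0; -0.0006 0.0026 0 0 0 0'; python3 - <<'E'
from h import *
s=sense();print(s['position'],s['wrist_force'],s['ft_torque'])
w=snap('wrist','w22');c=snap('scene','s22')
a=cv2.resize(w['img'][140:300,190:320,::-1],None,fx=3.3,fy=3.3,interpolation=cv2.INTER_CUBIC)
b=cv2.resize(c['img'][205:265,245:290,::-1],None,fx=8,fy=8.8,interpolation=cv2.INTER_CUBIC)
cv2.imwrite('pics/k27.png',np.hstack([a,b]))
E
```

```text
time: 20.88
position: [0.6082, 0.0984, 0.0502]
eef_rot: [0.002, 0.637, 0.771, -0.001]
wrist_force: [4.1, -10.0, -0.8]
width: 0.025
[0.60815763 0.09838263 0.05024862] [ 4.12306658 -9.99639526 -0.83640086] [-1.9852391  -0.87781169 -0.11262289]
```

View pics/k27.png

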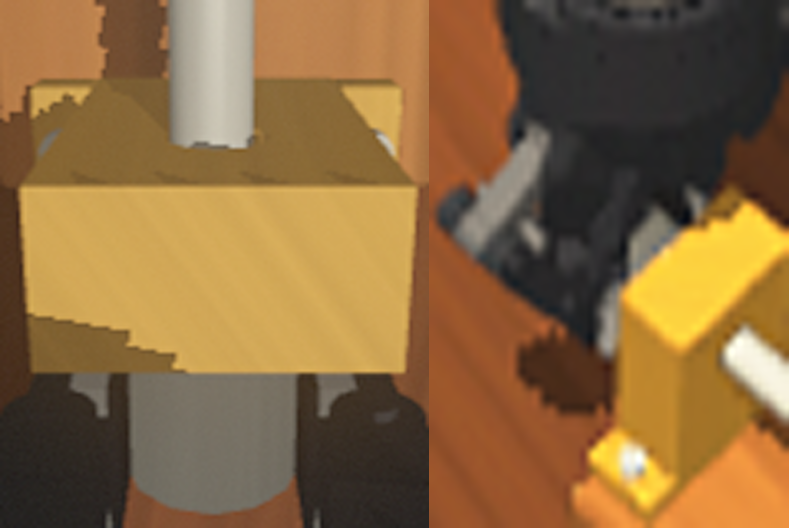

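Contact at shoulder y≈0.114, which is where the bearing face was measured, and 10 N held. Relieving most of the push, then opening.

```bash
python3 -m inch '0.0009 -0.0043 0 0 0 0; 0.0009 -0.0043 0 0 0 0'; python3 -m inch '0 0 0 0 0 0; 0 0 0 0 0 0; 0 0 0 0 0 0; 0 0 0 0 0 0; 0 0 0 0 0 0' -1 ; python3 -m inch '0 0 0.04 0 0 0; 0 0 0.1 0 0 0; 0.02 -0.1 0.18 0 0 0; 0.02 -0.1 0.18 0 0 0'; python3 - <<'E'
from h import *
s=sense();print(s['position'],s['wrist_force'],s['ft_torque'])
w=snap('wrist','w23');c=snap('scene','s23');d=snap('side','d23')
a=cv2.resize(d['img'][130:200,235:300,::-1],None,fx=6,fy=7,interpolation=cv2.INTER_CUBIC)
b=cv2.resize(c['img'][205:275,255:330,::-1],None,fx=5.2,fy=7,interpolation=cv2.INTER_CUBIC)
cv2.imwrite('pics/k28.png',np.hstack([a,b]))
E
```

```text
time: 21.22
position: [0.6082, 0.0984, 0.0502]
eef_rot: [0.001, 0.637, 0.771, -0.0]
wrist_force: [2.5, -5.1, 0.6]
width: 0.0254
time: 21.85
position: [0.6078, 0.0997, 0.0501]
eef_rot: [-0.0, 0.636, 0.772, -0.0]
wrist_force: [0.3, -0.3, 0.1]
width: 0.0855
time: 22.35
position: [0.6241, 0.0217, 0.1877]
eef_rot: [0.002, 0.637, 0.771, 0.001]
wrist_force: [-0.5, -0.1, 0.1]
width: 0.0854
[0.62414804 0.02173622 0.18772   ] [-0.48586543 -0.0967401   0.05956684] [ 0.02915946 -0.1025658  -0.01379004]
```

View pics/k28.png

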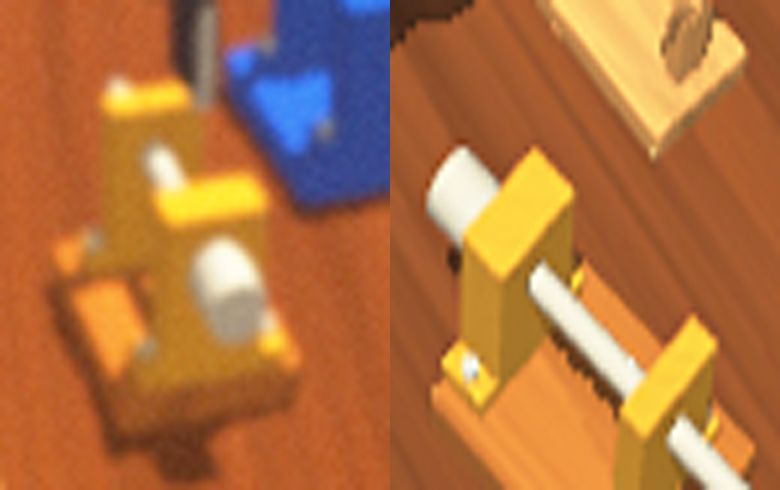

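View pics/w23.png

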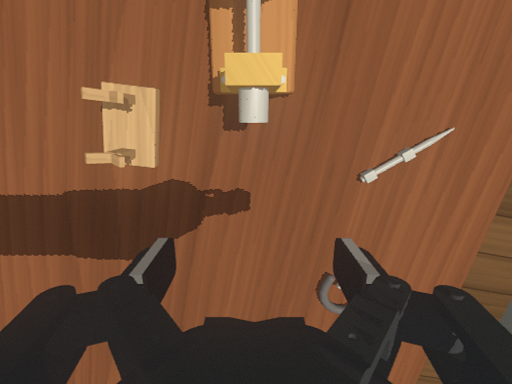

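```bash
python3 -m inch '0.015 -0.08 -0.04 0 0 0; 0.015 -0.08 -0.04 0 0 0; 0.015 -0.08 -0.04 0 0 0; 0.015 -0.08 -0.04 0 0 0'; python3 - <<'E'
from h import *
w=snap('wrist','w24');s=sense();print(s['position'],s['time'])
cv2.imwrite('pics/k29.png',cv2.resize(w['img'][0:90,205:305,::-1],None,fx=6,fy=6,interpolation=cv2.INTER_CUBIC))
E
```

```text
time: 23.0
position: [0.634, -0.0329, 0.155]
eef_rot: [-0.001, 0.635, 0.772, 0.0]
wrist_force: [0.2, 0.2, -0.1]
width: 0.0852
[ 0.63418424 -0.03306594  0.15529016] 23.05
```

View pics/k29.png

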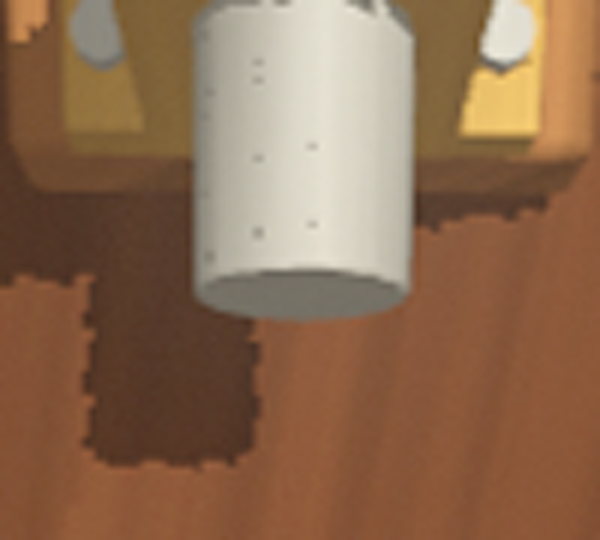

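```bash
python3 -m inch '-0.008 0.04 0 0 0 0; -0.008 0.04 0 0 0 0; -0.008 0.04 0 0 0 0'; python3 - <<'E'
from h import *
w=snap('wrist','w25');s=sense();print(s['position'],s['time'])
cv2.imwrite('pics/k30.png',cv2.resize(w['img'][0:110,200:310,::-1],None,fx=5.4,fy=5.4,interpolation=cv2.INTER_CUBIC))
E
```

```text
time: 23.42
position: [0.6283, -0.0052, 0.1555]
eef_rot: [0.0, 0.636, 0.772, 0.0]
wrist_force: [-0.1, 0.5, -0.4]
width: 0.0852
[ 0.62829014 -0.00595529  0.15542928] 23.475
```

View pics/k30.png

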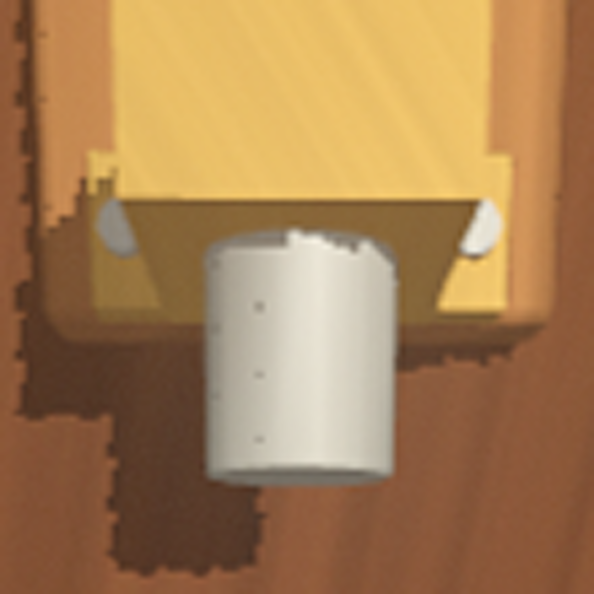

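```bash
python3 - <<'E'
from h import *
w=load('w25');dr=np.array([-.1908,.9816])
q=lambda u,v,z:onz(w,200+u/5.4-.4,v/5.4-.4,z)[:2]@dr
f=q(300,200,.095)
for z in (.081,.0825,.084): print(z,'face-end',f-q(300,466,z),'face-junction',f-q(300,234,z))
E
```

```text
0.081 face-end 0.02950473853178776 face-junction 0.00046118821317241935
0.0825 face-end 0.02966108292800153 face-junction 0.0008188124847285333
0.084 face-end 0.029817427324215284 face-junction 0.001176436756284606
```

The knob end lies 29.6 mm before the bearing face (the knob is 30 mm long), so there is no gap, and the hand is clear. Handing in.

```bash
python3 -c "
from h import *
from rig import sign_off
a=load('scene0')['img'].astype(int);b=snap('scene','s26')['img'].astype(int)
for n,(x0,x1,y0,y1) in dict(mic=(115,190,200,245),scr=(185,212,255,312),shel=(335,398,260,295)).items(): print(n,abs(a-b)[y0:y1,x0:x1].mean().round(2))
print(sense()['time'],sense()['wrist_force'].round(1)); print(sign_off())"
```

```text
mic 0.7
scr 0.69
shel 0.65
23.525 [ 0.3 -0.1 -0. ]
the job is handed in; nothing more can be done
None
```

The spindle is threaded through the thick and then the thin brass bearing, with the knob home and the gripper clear. The job was handed in at 23.5 s. I drew it from the bin by its bare end, laid it in both cradle rests and released it, then took it by the knob to thread it.

**Last checks:**
- **Knob home:** the knob's end measured 29.6 mm before the thick bearing's face, against a knob length of 30 mm. No shaft shows between them, and contact came where the face had been measured. A 10 N push moved it no further.
- **Threading:** the nose stands out beyond the thin bearing. Wrist forces stayed at or below about 10 N throughout.
- **Bystanders:** the micrometer, scribe and shellac stick look unchanged between the first and last scene pictures.

**Disagreements:** the camera views differed by 1 to 3 mm, and the nose appeared about 2 mm to the side of where the arm's own position put it. I aimed by the nose's position relative to the bearing instead, and it went in without touching. No check failed.

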